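Lock the heavy keepsake box in the key safe

TASK

One of the identical closed keepsake boxes on the hall console holds the spare keys and is clearly heavier: take the loose cover off the key safe, lift the boxes to find the heavy one, stand it upright in the safe, and leave the light ones standing about where they were. Then seat the cover back on the safe's two pins, slide the turning bar through the loop of the turn eye and use it (not your fingers) to turn the eye clockwise as far as it goes, so that its tongue holds the cover. Lastly draw the bar out and lay it back on its wooden tray board, without disturbing the vase, book and plant.

Things in the scene. Friction and masses are not known exactly. Their poses are not given: they have to be found in the camera images.
- box_1: Closed cardboard keepsake box with a pale lid, one of two to four identical ones (absent ones read None): 64 mm (own x) by 48 mm (own y) by 46 mm high. Origin at the centre of its underside, z up; starts standing on the table. One box weighs 0.5 to 0.72 kg, each other 0.1 to 0.2 kg; only lifting tells which.
- box_2: Closed cardboard keepsake box with a pale lid, one of two to four identical ones (absent ones read None): 64 mm (own x) by 48 mm (own y) by 46 mm high. Origin at the centre of its underside, z up; starts standing on the table. One box weighs 0.5 to 0.72 kg, each other 0.1 to 0.2 kg; only lifting tells which.
- box_3: Closed cardboard keepsake box with a pale lid, one of two to four identical ones (absent ones read None): 64 mm (own x) by 48 mm (own y) by 46 mm high. Origin at the centre of its underside, z up; starts standing on the table. One box weighs 0.5 to 0.72 kg, each other 0.1 to 0.2 kg; only lifting tells which.
- box_4: Closed cardboard keepsake box with a pale lid, one of two to four identical ones (absent ones read None): 64 mm (own x) by 48 mm (own y) by 46 mm high. Origin at the centre of its underside, z up; starts standing on the table. One box weighs 0.5 to 0.72 kg, each other 0.1 to 0.2 kg; only lifting tells which.
- safe: White steel key safe, fixed, open upward, 148 (own x) x 94 mm (y), rim 60 mm up. Inside 116 x 84, floor 5 mm up. Mid of each end rim (x +-66, y 0): upright pin, 8 mm thick, 14 high. A lug on its -y side carries the turn eye at x 0, y -80 mm; the eye is 123 mm tall, so a gripper reaching into the safe should close along the safe's x. Origin: centre of underside, z up.
- turn_eye (a joint): Turn eye's angle, rad, grows clockwise seen from above: 0 to 0.2 at the start (loose), 1.6 at its stop. There its flat tongue (45 mm from the axis, 14 wide, underside 69 mm above the table) points along the safe's +y, over the edge of the seated cover (top at 66 mm). Friction 0.06 N m; stays where left.
- eye_loop (a point): Centre of the eye's dark steel loop, 105 mm up: opening 26 mm, outside 36, 20 deep along the hole. The hole is level, along this point's x; z up; turns with the eye. Its +x end faces outward, free for the bar: 50 deg clockwise (from above) of the safe's +x at joint 0, 142 deg at 1.6. A bar put in swings about 31 deg before it bears and the eye turns.
- cover: White cover plate, loose, at the start seated on the safe, unlatched; the table beside it (+y) is free. 154 (own x) x 100 mm (y), 6 thick. At x +-66.5 mm, y 0 a hole 15 (x) x 14 mm (y) for a pin; fits either way round. On its top a wooden bar grip along own y, 70 long, 14 wide, 34 high. Origin: centre of underside, z up; 0.35 kg. Seated: underside 60 mm above the table, x axes in line.
- bar: Turning bar, 151 mm long: a square wooden handle 70 by 24 by 24 mm, then a round steel rod of 12 mm diameter with a round end. Origin on the bar's axis in the middle of the handle; own x points to the tip, 116 mm away; the handle ends at x = 35 mm. Lies level on its handle on the tray board at the start; 0.12 kg, balances within the handle.
- bar_tip (a point): End of the bar's rod, 116 mm from the bar's origin along its x.
- tray: Dark wooden tray board fixed on the table, 200 mm (own x) by 100 mm (own y), 6 mm thick, no rim. Origin at the centre of its underside, z up.
- vase: Bystander: white vase, 130 mm high, origin at its foot.
- book: Bystander: closed blue book, 170 by 120 by 26 mm, origin at its underside.
- plant: Bystander: plant in a blue pot, about 130 mm high, origin at its foot.

How it is judged:
By the outcome, as a careful person would: the job done as asked, in the order asked, and still so for the second after the job is handed in, with the robot touching nothing.
Of box_1, box_3, box_4 only 1 to 3 are there at a start; the rules pass over those that are not, and their reading is None.
At some moment in a run one of box_1, box_2, box_3, box_4, bar may be knocked a few centimetres aside while the robot is not near it.
Once in a run the grip may slacken for a moment while it holds something.
It also fails if it takes over 210 s, if anything falls off the work surface, if the arm or the gripper's body presses on something with over 40 N, if the wrist force passes 120 N, or if a joint passes its speed limit or range.

ROBOT

A 6-joint arm with a two-finger parallel gripper is mounted at the origin on the work surface. World frame = base frame: x ahead of the robot, y to its left, z up, the work surface at z = 0. Lengths are in m, angles in degrees, forces in N, time in s.
With the tool pointing down it reaches from about 0.4 to 0.825 m from the base axis. Payload 7 kg.
Tool frame: the origin (TCP) lies between the finger pads; the fingertips stand 25 mm ahead of it and the grasp point (between the pads) lies 6 mm ahead of it; z points along the fingers, y is the line along which they close (so a half turn about z gives the same grasp; the last joint's range is limited). The gripper opens to 88 mm and grips with 3 to 60 N. Pads are 19 mm wide; open, the fingers measure 130 mm over their backs; the gripper's body (78 mm by 193 mm) begins 47 mm behind the grasp point.
Start: joints at [-50.3, 20.546, 0.682, 0, -70.136, -16.507], TCP at [0.266, -0.62, 0.252] pointing down, gripper open.
Joint ranges: [-176.03, 176.03], [-82.01, 121.73], [-58.28, 71.71], [-173.87, 95.51], [-174.79, -0.11], [-173.66, 173.66]. Speed limits (degrees/s): [136.94, 136.94, 172.46, 180, 180, 180].

INTERFACE

Orientations are given as [roll, pitch, yaw] about the fixed x, y, z axes, in that order (R = Rz(yaw) Ry(pitch) Rx(roll)).
In Python, from plant import ctrl gives the robot as it stands.
- The arm moves only by the shell command python3 drive.py 'ROWS'. ROWS is a JSON list of rows, 1 to 8 of them, each of 5 numbers: dx, dy, dz in m, then a turn about the tool's z in degrees, then the finger opening in m; each row is the pose to reach, as a shift and turn from the pose commanded when the command began, along the tool's axes at that moment; what a row does not reach only later rows make up. A row lasts 1/8 s, in which the tool goes at most 0.0625 m and 10.7 degrees, less where a joint would pass 70% of its speed; a pose out of reach is approached as far as the arm can. The fingers move at their own pace and stop on an object; the grip force is fixed at half the most. Time passes only in rows, so rows that do not move let the fingers close. It prints the time, the measured TCP pose, the force, the opening and the grip force at its end.
- ctrl.get_obs(): the state, without advancing time (a new reading comes with each control period).
- ctrl.snapshot(name): name is "scene" or "side" or "wrist"; returns a dict with "frame" (400x640x3 uint8, red, green, blue), "z_map" (400x640 float32, m along the optical axis (not along the pixel's ray), 0 where there is no reading), "fovy" (degrees; the focal length in pixels is half the picture's height over the tangent of half this angle, whatever the lens; pixels are square), "cx", "cy" (the principal point, pixels), "k1" (the pictures are not rectified: a ray, as slopes to the right and down, at radius r is drawn at 1 + k1 r^2 times it, then the intrinsics apply), "R" (3x3) and "t" (3): a world point X has camera coordinates R X + t; the wrist camera has in their place "T_tool_cam" (4x4, takes a point from camera to tool coordinates, whose origin is the TCP and whose axes are the flange's). Camera axes: x right, y down, z forward; pixel columns grow to the right and rows downward; lengths in m; the calibration is good to about 2 mm. A picture is of the moment at which its call begins: read the wrist's pose just before it.
- ctrl.close_job(): hands the job in; it is judged then, once.
The state is a dict: "clock": time; "joint_pos": joint angles; "qvel": joint speeds; "tau": joint torques, N m; "tool_pos": TCP position; "orientation": TCP orientation; "force": force on the tool from outside, world axes, zero at the start; "moment": the same for the moment, N m; "opening": finger opening in m; "gripper_force": force on a finger pad.
Only numpy, scipy, OpenCV 4.12 (cv2) and the standard library are available. Lean on these libraries where they do the work, as an engineer would, in place of code of your own. Each camera call takes 0.05 s, during which the arm holds its last target. There are 200 camera calls.

## Working session

There is one attempt and no reset: what is moved stays moved. The work goes in short steps, Python scripts to look and compute and a shell command to move; the robot and the scene stay as the last step left them, time stands still between calls to the robot, and variables do not carry over. Pictures are saved under pics/ and viewed, at most 14 in all, crops included, and the job is handed in when it is done.

```bash
ls; mkdir -p pics; python3 - <<'E'
from plant import ctrl
import cv2
o=ctrl.get_obs(); print(o)
for n in ("scene","side"):
    s=ctrl.snapshot(n); cv2.imwrite(f"pics/{n}0.png",s["frame"][:,:,::-1])
    print(n,s["fovy"],s["cx"],s["cy"],s["k1"],s["R"],s["t"])
E
```

```text
drive.py
pics
plant.py
{'clock': 0.0, 'joint_pos': array([-5.02991558e+01,  2.05923991e+01,  6.35322853e-01, -1.81643963e-02,
       -7.01360751e+01, -1.65077111e+01]), 'qvel': array([ 0.02071235, -0.04734429,  0.05265723, -0.07304971,  0.00192397,
       -0.1068311 ]), 'tau': array([ 1.02642527e-03, -5.82721782e+01,  2.93051291e+01,  6.99727848e+00,
        6.74785028e-03, -1.34798138e-04]), 'tool_pos': array([ 0.26564792, -0.62006034,  0.25062969]), 'orientation': array([ 1.79905836e+02, -1.00988517e-02, -1.56813045e+02]), 'force': array([-0.36821274, -0.01732865, -0.75157113]), 'moment': array([ 0.04019829, -0.00366998,  0.01851038]), 'gripper_force': 0.0, 'opening': 0.08775766054579048}
scene 56.92822438724902 318.93053168442117 198.27731730490035 0.017621559510793784 [[-0.86552802  0.50085678 -0.00193198]
 [ 0.37867561  0.65185296 -0.65703311]
 [-0.32782012 -0.56941216 -0.75385925]] [ 0.5123213  -0.17089522  1.28379216]
side 44.2574350629878 321.4040008446011 199.01830181627085 0.02960499368838723 [[ 0.98442909 -0.17532996 -0.01260049]
 [-0.10425706 -0.52465322 -0.84490796]
 [ 0.14152679  0.83306567 -0.53476328]] [-0.55498048  0.14075171  1.42534915]
```
View pics/scene0.png

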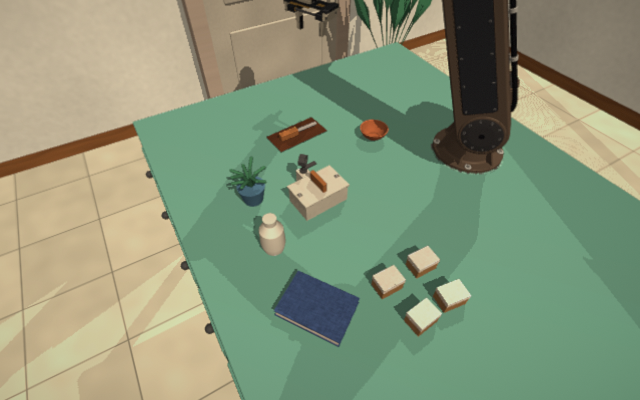

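View pics/side0.png

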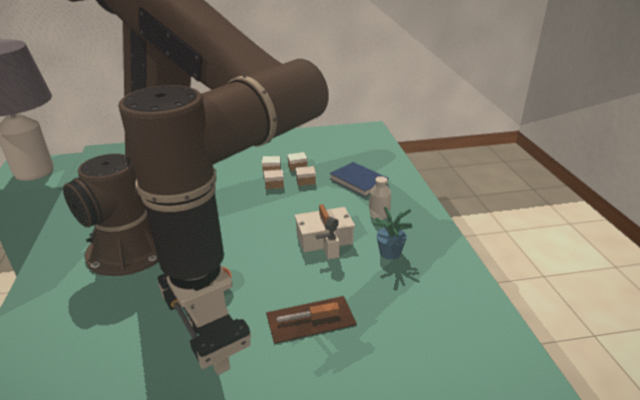

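Scene view: four boxes at about (388,281), (423,262), (453,294) and (423,317). The safe is at (318,192), the eye at (304,165), the bar on its tray at (297,134), with an unlisted orange bowl at (373,130). The side view agrees. Next I'll build world clouds from the depth maps.

```bash
cat > h.py <<'E'
import numpy as np, cv2
from scipy.spatial.transform import Rotation as Ro
from plant import ctrl
def tool(o=None):
    o=o or ctrl.get_obs(); T=np.eye(4); T[:3,:3]=Ro.from_euler('xyz',o['orientation'],degrees=True).as_matrix(); T[:3,3]=o['tool_pos']; return T
def cloud(n,save=None):
    Tt=tool() if n=="wrist" else None
    s=ctrl.snapshot(n); h,w=s["z_map"].shape; f=h/2/np.tan(np.radians(s["fovy"]/2))
    K=np.array([[f,0,s["cx"]],[0,f,s["cy"]],[0,0,1.]])
    uv=np.stack(np.meshgrid(np.arange(w),np.arange(h)),-1).reshape(-1,1,2).astype(float)
    n2=cv2.undistortPoints(uv,K,np.array([s["k1"],0,0,0.]))[:,0]
    z=s["z_map"].reshape(-1).astype(float)
    d=np.c_[n2,np.ones(len(n2))]
    if n=="wrist":
        T=Tt@s["T_tool_cam"]; R=T[:3,:3]; c=T[:3,3]
    else: R=s["R"].T; c=-R@s["t"]
    rays=d@R.T
    P=c+rays*z[:,None]; P[z==0]=np.nan
    if save: cv2.imwrite(f"pics/{save}.png",s["frame"][:,:,::-1])
    return dict(P=P.reshape(h,w,3),rays=rays.reshape(h,w,3),c=c,img=s["frame"],hsv=cv2.cvtColor(s["frame"],cv2.COLOR_RGB2HSV))
def plane(C,u,v,z):
    u,v=int(round(u)),int(round(v)); r=C['rays'][v,u]; return C['c']+r*(z-C['c'][2])/r[2]
def blobs(C,mask,amin=40):
    m=cv2.morphologyEx(mask.astype(np.uint8),cv2.MORPH_OPEN,np.ones((2,2)))
    n,l,st,ce=cv2.connectedComponentsWithStats(m)
    return [(l==i) for i in range(1,n) if st[i,4]>=amin]
def rect(P):
    (c,s,a)=cv2.minAreaRect(P[:,:2].astype(np.float32)*1000)
    if s[0]<s[1]: s=(s[1],s[0]); a+=90
    a=(a+90)%180-90
    return np.round(np.array(c)/1000,4),np.round(s,1),round(a,1)
def boxes(C,lo=.036,hi=.056):
    P=C['P']; ok=(P[...,2]>lo)&(P[...,2]<hi)&(C['hsv'][...,1]<110)&(C['hsv'][...,2]>120)
    out=[]
    for b in blobs(C,ok):
        out.append((*rect(P[b]),round(float(np.median(P[b][:,2])),4),int(b.sum())))
    return out
E
python3 - <<'E'
from h import *
for n in ("scene","side"):
    C=cloud(n); P=C['P']; print(n)
    t=(P[...,2]<.02)&(P[...,2]>-.02)&(P[...,0]>.3)&(P[...,0]<.7)&(abs(P[...,1])<.4); print('table z',np.nanmedian(P[t][:,2]))
    for b in boxes(C): print('box?',b)
    for lo,hi,nm in((.058,.075,'safe'),(.08,.14,'tall')):
        for b in blobs(C,(P[...,2]>lo)&(P[...,2]<hi)&(P[...,0]>.3),25): print(nm,rect(P[b]),np.nanmedian(P[b][:,2]).round(4),b.sum(),np.argwhere(b).mean(0)[::-1].round())
    hs=C['hsv']
    w=(hs[...,0]<18)&(hs[...,1]>120)&(P[...,2]<.2)&(P[...,0]>.2)&(P[...,2]>0)
    for b in blobs(C,w,30): print('wood',rect(P[b]),np.nanmedian(P[b],0).round(4),b.sum(),np.argwhere(b).mean(0)[::-1].round(),np.median(hs[b],0))
E
```

```text
scene
table z -0.0007069186294864083
box? (array([ 0.9085, -1.5396]), array([157.9,   0. ]), -90.0, nan, 605)
box? (array([ 0.3817, -1.5172]), array([267.9,  35.1]), 7.9, nan, 178)
box? (array([ 0.5416, -0.0161]), array([172.5,  25.7]), 14.2, 0.0375, 163)
box? (array([0.7467, 0.0474]), array([74. , 31.3]), 15.2, 0.04, 100)
box? (array([0.4268, 0.2858]), array([106.6,  39.7]), 22.4, nan, 452)
box? (array([0.5504, 0.2926]), array([90.4, 42.8]), -15.1, nan, 512)
box? (array([0.4311, 0.3904]), array([98.4, 52.3]), -1.4, nan, 545)
box? (array([0.5304, 0.3951]), array([89.1, 45.4]), 5.5, 0.046, 621)
safe (array([ 1.0606, -1.7509]), array([566.,  47.]), -2.2) 0.0614 448 [60. 11.]
safe (array([ 0.4474, -1.5135]), array([137.5,  32.8]), 9.9) 0.0604 78 [197.   4.]
safe (array([ 0.5425, -0.1537]), array([142.7,  48.3]), 47.6) 0.0624 103 [306. 170.]
safe (array([ 0.5543, -0.0742]), array([199. ,  93.2]), 19.1) 0.0648 1231 [318. 188.]
safe (array([ 0.7408, -0.139 ]), array([42.8, 42.1]), 0.1) 0.0585 100 [251. 192.]
safe (array([0.7563, 0.0525]), array([60.8, 22.7]), -5.3) 0.0615 90 [273. 242.]
ta
[... 3672 characters left out ...]

tall (array([0.8526, 1.1583]), array([2896.2, 1550.9]), 45.5) 0.1051 3927 [452.  34.]
tall (array([0.7975, 0.0992]), array([241.4,  51.2]), 59.9) 0.0966 303 [381. 189.]
tall (array([ 0.5849, -0.0266]), array([272.7,  44.6]), 84.5) 0.0966 261 [329. 221.]
tall (array([ 0.7656, -0.0849]), array([281.1, 112. ]), 71.7) 0.099 432 [395. 224.]
wood (array([ 0.5608, -0.0648]), array([62.3, 12.7]), -83.6) [ 0.5612 -0.0703  0.0959] 58 [324. 212.] [ 11. 139. 160.]
wood (array([ 0.5182, -0.3575]), array([100.7,  55.1]), 14.7) [ 0.5124 -0.3731  0.0259] 345 [327. 308.] [ 12. 138. 134.]
wood (array([ 0.3848, -0.3794]), array([43.4, 19.5]), -81.4) [ 0.3809 -0.38    0.0042] 60 [274. 325.] [ 11.  123.5  97. ]
```

```bash
cat >> h.py <<'E'
def rel(p,yaw,T=None):
    "print shift/turn in tool axes to reach world p,yaw (tool down)"
    o=ctrl.get_obs(); T=tool(o); d=T[:3,:3].T@(np.array(p)-T[:3,3])
    t=-((yaw-o['orientation'][2]+180)%360-180)
    print('rel',d.round(4),'turn',round(t,1),'rows>=',int(np.ceil(max(np.linalg.norm(d)/.0625,abs(t)/10.7))))
def st():
    o=ctrl.get_obs(); print('t',round(o['clock'],2),o['tool_pos'].round(4),o['orientation'].round(2),'F',o['force'].round(2),'op',round(o['opening'],4),'q',o['joint_pos'].round(0))
E
python3 - <<'E'
from h import *
s=ctrl.snapshot("wrist"); print(s["T_tool_cam"].round(4),s["fovy"])
C=cloud("scene"); P=C['P']; hs=C['hsv']
m=(P[...,2]>.03)&(P[...,2]<.06)&(hs[...,1]<110)&(hs[...,2]>140)&(P[...,1]>.2)
def pl(b,z):
    v,u=np.where(b); r=C['rays'][v,u]; return C['c']+r*((z-C['c'][2])/r[:,2])[:,None]
for b in blobs(C,m,100): print('lid',rect(pl(b,.046)))
g=(hs[...,0]<18)&(hs[...,1]>120)&(P[...,2]>.075)&(P[...,2]<.12)
for b in blobs(C,g,40): print('grip',rect(pl(b,.1)))
rel([.50,-.20,.42],-85)
E
```

```text
[[-1.300e-03 -9.542e-01 -2.990e-01  8.000e-02]
 [ 1.000e+00 -9.000e-04 -1.400e-03 -1.800e-03]
 [ 1.100e-03 -2.990e-01  9.542e-01 -1.329e-01]
 [ 0.000e+00  0.000e+00  0.000e+00  1.000e+00]] 63.17668862750509
lid (array([0.4467, 0.2873]), array([68., 52.]), -1.9)
lid (array([0.5585, 0.2883]), array([69.1, 52.4]), -2.1)
lid (array([0.4474, 0.3935]), array([66.2, 52.2]), -8.1)
lid (array([0.5432, 0.3987]), array([67.3, 49.9]), 5.6)
grip (array([ 0.5695, -0.0409]), array([83.6, 23. ]), -84.5)
rel [-0.3808  0.2942 -0.1686] turn -71.8 rows>= 9
```

```bash
python3 drive.py '[[0,0,-0.06,0,0.088],[-0.06,0.05,-0.1,-10,0.088],[-0.1,0.08,-0.15,-20,0.088],[-0.14,0.11,-0.17,-30,0.088],[-0.18,0.14,-0.17,-40,0.088],[-0.22,0.17,-0.17,-50,0.088],[-0.26,0.2,-0.17,-60,0.088],[-0.3,0.23,-0.17,-70,0.088]]'; python3 drive.py '[[-0.04,0,0,-2,0.088],[-0.04,0,0,-2,0.088],[-0.04,0,0,-2,0.088]]'
python3 - <<'E'
from h import *
st(); C=cloud("wrist","w1"); P=C['P']; print('q',[P[v,u].round(3) for v,u in((50,50),(50,590),(200,320),(350,50),(350,590))])
E
```

```text
clock: 1.3
tool_pos: [0.4515, -0.2892, 0.4219]
orientation: [-180.0, -0.0, -86.5]
force: [0.5, 0.1, -0.4]
opening: 0.0876
gripper_force: 0.0
clock: 1.68
tool_pos: [0.4488, -0.251, 0.4218]
orientation: [-180.0, -0.0, -84.8]
force: [0.6, 0.4, -0.5]
opening: 0.0874
gripper_force: 0.0
t 1.68 [ 0.4488 -0.251   0.4218] [-1.7998e+02 -1.0000e-02 -8.4790e+01] F [ 0.65  0.36 -0.55] op 0.0874 q [ -7.   1.  -2.   0. -87.  13.]
q [array([ 0.909, -0.378, -0.   ]), array([ 0.023, -0.458,  0.   ]), array([ 0.442, -0.16 , -0.   ]), array([ 0.517, -0.272,  0.496]), array([ 0.389, -0.283,  0.496])]
```

View pics/w1.png

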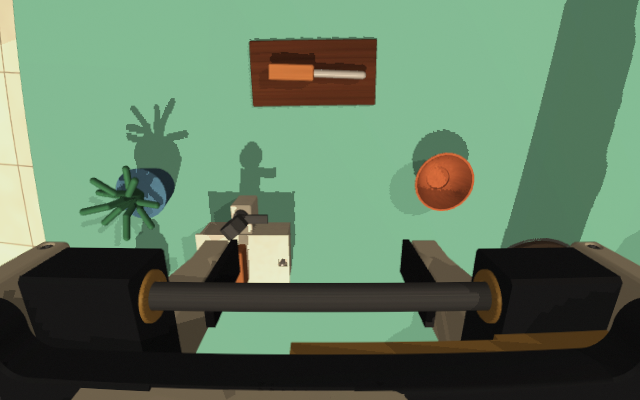

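The wrist view shows the tray at (313,72), the bar with its handle at (290,72) and tip at (366,75), and the eye at (240,222). The safe is half hidden by the fingers. I'll measure the bar and tray, then move on in y to see the whole safe.

```bash
cat >> h.py <<'E'
def cast(C,b,z):
    v,u=np.where(b); r=C['rays'][v,u]; return C['c']+r*((z-C['c'][2])/r[:,2])[:,None]
def barfind(C,reg=None):
    P=C['P']; hs=C['hsv']; ok=(P[...,1]<-.2)&(P[...,2]<.06)&(P[...,0]>.3) if reg is None else reg
    for nm,m,z in(('handle',(hs[...,1]>150)&(hs[...,0]<18)&(hs[...,2]>150),.03),('rod',(hs[...,1]<70)&(hs[...,2]>110),.024),('tray',(hs[...,0]<20)&(hs[...,1]>60),.006)):
        for b in sorted(blobs(C,m&ok,60),key=lambda b:-b.sum())[:1]:
            q=cast(C,b,z); print(nm,rect(q),np.nanmedian(P[b][:,2]).round(4),b.sum())
E
python3 - <<'E'
from h import *
C=cloud("wrist"); barfind(C)
rel([.53,.06,.42],-85)
E
python3 drive.py '[[-0.06,0.01,0,0,0.088],[-0.12,0.03,0,0,0.088],[-0.18,0.05,0,0,0.088],[-0.24,0.08,0,0,0.088],[-0.3,0.1,0,0,0.088],[-0.3,0.1,0,0,0.088],[-0.3,0.1,0,0,0.088]]'
python3 - <<'E'
from h import *
st(); C=cloud("wrist","w2")
E
```

```text
handle (array([ 0.5047, -0.3673]), array([67.2, 22.1]), 3.0) 0.0295 680
rod (array([ 0.9575, -0.3936]), array([113.3,  36.6]), 82.6) -0.7487 1190
tray (array([ 0.471 , -0.3705]), array([198.3,  98.9]), 6.0) 0.0059 7742
rel [-0.3031 -0.1089  0.0014] turn 0.1 rows>= 6
clock: 2.65
tool_pos: [0.3221, 0.039, 0.4218]
orientation: [-180.0, 0.0, -84.7]
force: [0.4, 0.6, -0.1]
opening: 0.0876
gripper_force: 0.0
t 2.65 [0.3221 0.039  0.4218] [-1.7997e+02  1.0000e-02 -8.4700e+01] F [ 0.36  0.62 -0.09] op 0.0876 q [ 43. -20. -18.   0. -91. -38.]
```

View pics/w2.png

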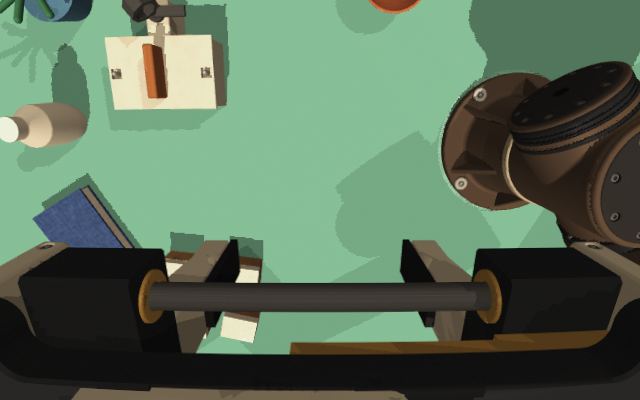

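I took the y sign wrong, and the arm went to -x instead. The view still shows the whole cover: the grip at (155,70) and the pins at (117,73) and (205,71). I'll measure from here.

```bash
python3 - <<'E'
from h import *
C=cloud("wrist"); P=C['P']; hs=C['hsv']
ok=(P[...,1]<.03)&(P[...,1]>-.2)&(P[...,0]>.4)&(P[...,0]<.66)
for b in blobs(C,ok&(P[...,2]>.062)&(P[...,2]<.07),60): print('cover',rect(cast(C,b,.066)),rect(P[b]),np.median(P[b][:,2]).round(4),b.sum())
for b in blobs(C,ok&(hs[...,0]<18)&(hs[...,1]>120)&(P[...,2]>.09)&(P[...,2]<.11),60): print('grip',rect(cast(C,b,.1)),rect(P[b]),np.median(P[b][:,2]).round(4))
for b in blobs(C,ok&(P[...,2]>.09)&(hs[...,2]<110),30): print('eye',rect(P[b]),np.median(P[b],0).round(4),b.sum())
for b in blobs(C,ok&(hs[...,2]<150)&(P[...,2]>.06)&(P[...,2]<.08)&(P[...,1]>-.13),8): print('pin',rect(cast(C,b,.07)),np.argwhere(b).mean(0)[::-1],b.sum())
rel([.555,-.065,.22],-84.5)
E
```

```text
cover (array([ 0.5609, -0.0592]), array([156.2, 100.5]), 5.1) (array([nan, nan]), array([0., 0.]), 0.0) nan 6472
grip (array([ 0.5583, -0.0593]), array([67.7, 17.5]), -85.4) (array([ 0.5591, -0.0565]), array([72.6, 26.2]), 77.9) nan
eye (array([ 0.59  , -0.1337]), array([84.8, 35.2]), 17.3) [nan nan nan] 642
eye (array([ 0.5573, -0.0792]), array([28.3,  1.9]), -84.9) [nan nan nan] 62
eye (array([ 0.5549, -0.0422]), array([39. , 12.5]), 76.3) [nan nan nan] 78
eye (array([0.5849, 0.1272]), array([447.3,  15.6]), 31.8) [nan nan nan] 2466
eye (array([0.4111, 0.0057]), array([7. , 1.1]), 14.9) [0.4114 0.0058 0.4684] 62
pin (array([ 0.5564, -0.0601]), array([69.2,  6.1]), -85.3) [163.37113402  73.42268041] 194
pin (array([ 0.492 , -0.0652]), array([6.7, 5.6]), -85.8) [207.85714286  73.61904762] 21
pin (array([ 0.6254, -0.052 ]), array([14.9,  7.2]), 19.8) [117.26829268  76.70731707] 41
pin (array([ 0.4991, -0.0605]), array([4.2, 2.9]), 90.0) [202.8  76.7] 10
rel [ 0.123  -0.2226  0.2015] turn -0.4 rows>= 6
```

Cover centre is (0.560,-0.059) at yaw 5°, which agrees with its 154x100 size and the pin spacing. I'll move above the grip with a narrower opening.

```bash
python3 drive.py '[[0.025,-0.05,0.02,0.4,0.05],[0.05,-0.095,0.05,0.4,0.05],[0.07,-0.14,0.09,0.4,0.05],[0.095,-0.185,0.13,0.4,0.05],[0.118,-0.228,0.17,0.4,0.05],[0.118,-0.228,0.202,0.4,0.05],[0.118,-0.228,0.202,0.4,0.05],[0.118,-0.228,0.202,0.4,0.05]]'
python3 - <<'E'
from h import *
st(); C=cloud("wrist","w3"); P=C['P']; hs=C['hsv']
C2=cloud("scene","s3")
rel([.560,-.059,.097],-85)
ok=(P[...,1]<.05)&(P[...,1]>-.22)&(P[...,0]>.4)&(P[...,0]<.7)
for b in blobs(C,ok&(P[...,2]>.08)&(P[...,2]<.13),60): print('tall',rect(P[b]),np.nanmedian(P[b],0).round(4),b.sum(),np.median(hs[b],0))
E
```

```text
clock: 3.75
tool_pos: [0.5602, -0.0597, 0.2207]
orientation: [-180.0, -0.0, -85.3]
force: [-0.3, -0.2, 1.3]
opening: 0.0499
gripper_force: 0.0
t 3.75 [ 0.5602 -0.0597  0.2207] [-1.7996e+02 -3.0000e-02 -8.5320e+01] F [-0.26 -0.22  1.25] op 0.0499 q [ 14.  11. -16.   0. -62.  -9.]
rel [0.0003 0.0009 0.1247] turn -0.2 rows>= 2
tall (array([ 0.7   , -0.1657]), array([44.3, 11.9]), -7.0) [ 0.6885 -0.1642  0.1117] 424 [ 64.  112.  111.5]
tall (array([ 0.5674, -0.1396]), array([48.4, 21.5]), 45.6) [ 0.5685 -0.1391  0.1212] 1498 [18. 49. 69.]
tall (array([ 0.7232, -0.1228]), array([53.6, 10.4]), 14.3) [ 0.6983 -0.1247  0.0964] 87 [ 65. 112.  89.]
tall (array([ 0.5608, -0.0527]), array([84.9, 14.2]), -84.4) [ 0.5622 -0.0624  0.0993] 1413 [ 12. 180. 193.]
```

View pics/w3.png

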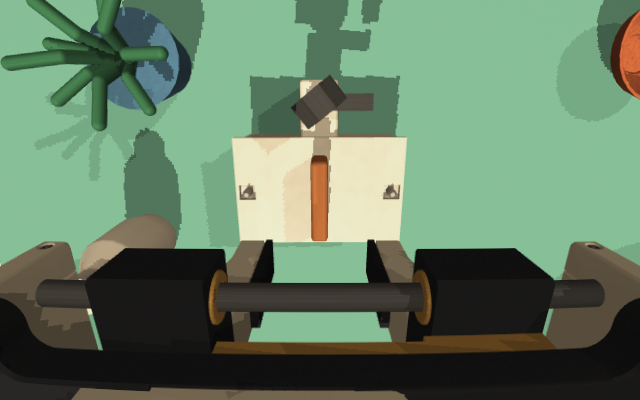

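The view confirms it: the grip is at (319,198), between the fingers, and the eye loop is at (0.567,-0.139) with its hole along -45°, as predicted for a joint angle near 0. I'll descend and grip.

```bash
python3 drive.py '[[0,0.001,0.05,-0.2,0.05],[0,0.001,0.1,-0.2,0.05],[0,0.001,0.124,-0.2,0.05],[0,0.001,0.124,-0.2,0.05],[0,0.001,0.124,-0.2,0],[0,0.001,0.124,-0.2,0],[0,0.001,0.124,-0.2,0],[0,0.001,0.124,-0.2,0]]'; python3 drive.py '[[0,0,-0.01,0,0],[0,0,-0.02,0,0],[0,0,-0.04,0,0],[0,0,-0.08,0,0],[0,0,-0.12,0,0],[0,0,-0.12,0,0],[0,0,-0.12,0,0]]'
python3 - <<'E'
from h import *
st(); 
R=Ro.from_euler('z',5,degrees=True).as_matrix()
for y in (.115,.125,.135): print(y,R@[0,y,0]+[.56,-.059,0])
rel(R@[0,.135,0]+[.56,-.059,.15],-85)
E
```

```text
clock: 4.85
tool_pos: [0.5592, -0.0581, 0.0962]
orientation: [-179.9, 0.0, -85.0]
force: [2.5, 0.5, 0.1]
opening: 0.0156
gripper_force: 1.4
clock: 5.72
tool_pos: [0.5581, -0.0581, 0.2153]
orientation: [180.0, 0.0, -85.0]
force: [-0.7, -1.0, -4.6]
opening: 0.0136
gripper_force: 30.0
t 5.72 [ 0.5581 -0.0581  0.2153] [ 1.7996e+02  3.0000e-02 -8.5030e+01] F [-0.74 -0.97 -4.62] op 0.0136 q [ 14.  11. -17.  -0. -62.  -9.]
0.115 [0.54997709 0.05556239 0.        ]
0.125 [0.54910553 0.06552434 0.        ]
0.135 [0.54823397 0.07548628 0.        ]
rel [-0.1339 -0.0018  0.0653] turn -0.0 rows>= 3
```

Cover is held, about 4 N of weight. Now I'll set it down beside the safe in +y.

```bash
python3 drive.py '[[-0.04,0,0,0,0],[-0.09,0,0,0,0],[-0.134,-0.002,0.02,0,0],[-0.134,-0.002,0.07,0,0],[-0.134,-0.002,0.12,0,0],[-0.134,-0.002,0.155,0,0],[-0.134,-0.002,0.17,0,0],[-0.134,-0.002,0.176,0,0]]'; python3 drive.py '[[0,0,0,0,0],[0,0,0.001,0,0],[0,0,0.001,0,0.05],[0,0,0.001,0,0.05],[0,0,-0.06,0,0.05],[0,0,-0.12,0,0.05],[0,0,-0.18,0,0.05],[0,0,-0.22,0,0.088]]'
python3 - <<'E'
from h import *
st(); C=cloud("scene","s4"); C['P'];P=C['P']; hs=C['hsv']
m=(P[...,2]>.03)&(P[...,2]<.06)&(hs[...,1]<110)&(hs[...,2]>140)&(P[...,1]>.2)
for b in blobs(C,m,100): print('lid',rect(cast(C,b,.046)))
rel([.5,.2,.33],-85)
E
```

```text
clock: 6.72
tool_pos: [0.5488, 0.0752, 0.0387]
orientation: [179.9, -0.0, -85.0]
force: [0.4, 0.4, -2.8]
opening: 0.0137
gripper_force: 30.0
clock: 7.72
tool_pos: [0.5497, 0.0756, 0.2636]
orientation: [-179.7, 0.1, -85.0]
force: [1.2, 0.2, -0.3]
opening: 0.0553
gripper_force: 0.0
t 7.72 [0.5497 0.0756 0.2636] [-1.7975e+02  7.0000e-02 -8.4990e+01] F [ 1.15  0.16 -0.34] op 0.0553 q [ 28.   9. -14.   0. -67. -23.]
lid (array([0.4467, 0.2872]), array([68. , 51.8]), -1.9)
lid (array([0.5585, 0.2882]), array([69.1, 52.3]), -2.1)
lid (array([0.4474, 0.3935]), array([66.2, 52.2]), -8.1)
lid (array([0.5431, 0.3987]), array([67.1, 50.1]), 5.1)
rel [-0.1283  0.0399 -0.0616] turn 0.1 rows>= 3
```

View pics/s4.png

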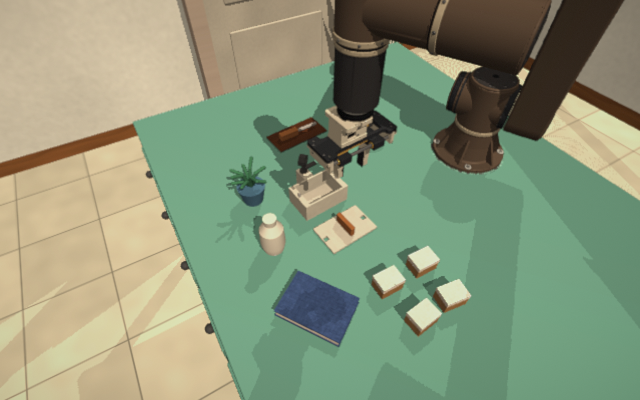

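The cover lies beside the open safe at (345,228) and the boxes are undisturbed. I'll go to the first box at (0.4467,0.287), closing the gripper across its 48 mm side.

```bash
python3 - <<'E'
from h import *
rel([.5585,.2882,.12],-2)
E
```

```text
rel [-0.2106 -0.0239  0.1493] turn -82.9 rows>= 8
```

```bash
python3 drive.py '[[-0.04,0,0,-10.5,0.075],[-0.08,-0.005,0,-21,0.075],[-0.13,-0.01,0,-31.5,0.075],[-0.17,-0.015,0.02,-42,0.075],[-0.21,-0.024,0.06,-52.5,0.075],[-0.211,-0.024,0.1,-63,0.075],[-0.211,-0.024,0.13,-73.5,0.075],[-0.211,-0.024,0.149,-83,0.075]]'; python3 drive.py '[[0,0,0,0,0.075],[0,0,0,0,0.075],[0,0,0,0,0.075]]'; python3 - <<'E'
from h import *
st(); C=cloud("side"); rel([.5585,.2882,.036],-2)
C=cloud("wrist","w5");P=C['P']
for b in blobs(C,(P[...,2]>.04)&(P[...,2]<.052)&(P[...,1]>.2),200): print('lid',rect(P[b]),rect(cast(C,b,.046)),b.sum())
E
```

```text
clock: 8.78
tool_pos: [0.554, 0.2875, 0.1089]
orientation: [179.9, 0.1, -1.7]
force: [0.1, -0.8, 0.2]
opening: 0.0754
gripper_force: 0.0
clock: 9.15
tool_pos: [0.5552, 0.2882, 0.1119]
orientation: [-179.9, -0.1, -2.1]
force: [-0.9, 0.3, 0.5]
opening: 0.0748
gripper_force: 0.0
t 9.15 [0.5552 0.2882 0.1119] [-1.7992e+02 -9.0000e-02 -2.1200e+00] F [-0.9   0.28  0.46] op 0.0748 q [ 45.  23. -16.   0. -51.  43.]
rel [ 0.0033 -0.0001  0.0758] turn -0.1 rows>= 2
lid (array([0.5452, 0.2783]), array([93.5, 54.8]), -4.3) (array([0.5587, 0.2799]), array([65.8, 48.5]), -1.2) 6874
lid (array([0.5799, 0.3767]), array([87.3, 58.8]), -37.6) (array([0.5516, 0.3918]), array([51.7, 50.7]), 5.1) 3623
lid (array([nan, nan]), array([0., 0.]), 0.0) (array([0.4724, 0.2769]), array([48.4, 19.1]), 87.8) 1401
lid (array([0.5189, 0.3399]), array([144.8,  12. ]), -22.7) (array([0.4676, 0.3641]), array([24.9, 12.4]), -7.6) 313
```

View pics/w5.png

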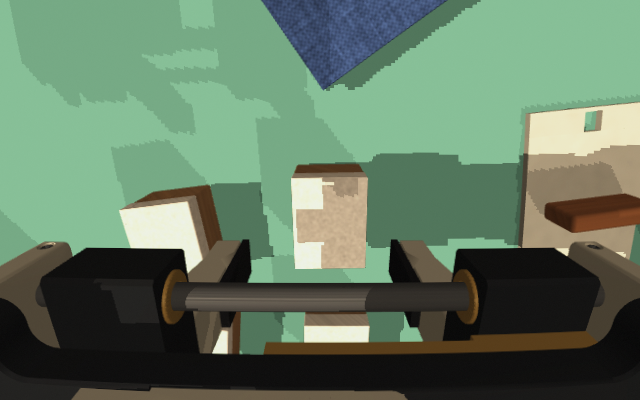

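The box sits at (330,222), a little right of the midpoint between the fingers. The wrist view puts its centre at (0.5587,0.280), 65.8x48.5 mm, so the scene reading is about 7 mm off in y. I'll correct for that, grasp and lift.

```bash
python3 drive.py '[[0.003,0.007,0,0,0.075],[0.003,0.007,0.04,0,0.075],[0.003,0.007,0.07,0,0.075],[0.003,0.007,0.076,0,0.075],[0.003,0.007,0.076,0,0],[0.003,0.007,0.076,0,0],[0.003,0.007,0.076,0,0],[0.003,0.007,0.076,0,0]]'; python3 drive.py '[[0,0,-0.01,0,0],[0,0,-0.02,0,0],[0,0,-0.03,0,0],[0,0,-0.03,0,0],[0,0,-0.03,0,0],[0,0,-0.03,0,0]]'; python3 drive.py '[[0,0,0,0,0]]'
```

```text
clock: 10.25
tool_pos: [0.5579, 0.2812, 0.0357]
orientation: [-179.9, -0.1, -2.0]
force: [-1.8, 1.2, 4.7]
opening: 0.0478
gripper_force: 29.9
clock: 11.0
tool_pos: [0.5572, 0.2805, 0.0641]
orientation: [180.0, 0.0, -2.0]
force: [1.2, 0.7, -1.4]
opening: 0.0477
gripper_force: 29.9
clock: 11.12
tool_pos: [0.5572, 0.2805, 0.0642]
orientation: [180.0, 0.0, -2.0]
force: [0.9, -0.1, -2.3]
opening: 0.0477
gripper_force: 29.9
```

About -1.9 N, so this one is light. I'll set it down and go to the box at about (0.544,0.392).

```bash
python3 drive.py '[[0,0,0.015,0,0],[0,0,0.025,0,0],[0,0,0.0282,0,0],[0,0,0.0282,0,0],[0,0,0.0282,0,0.075],[0,0,0.0282,0,0.075],[0,0,-0.02,0,0.075],[0,0,-0.05,0,0.075]]'; python3 drive.py '[[-0.005,-0.05,-0.02,-3,0.075],[-0.01,-0.1,-0.02,-7,0.075],[-0.017,-0.112,-0.02,-7,0.075],[-0.017,-0.112,-0.02,-7,0.075],[-0.017,-0.112,-0.02,-7,0.075]]'; python3 - <<'E'
from h import *
st(); 
C=cloud("wrist","w6");P=C['P']
for b in blobs(C,(P[...,2]>.04)&(P[...,2]<.052)&(P[...,1]>.2),200): print('lid',rect(cast(C,b,.046)),b.sum())
E
```

```text
clock: 12.12
tool_pos: [0.558, 0.281, 0.1164]
orientation: [-180.0, -0.1, -2.0]
force: [0.8, 1.1, -0.4]
opening: 0.0746
gripper_force: 0.0
clock: 12.75
tool_pos: [0.5442, 0.3922, 0.1343]
orientation: [180.0, 0.0, 4.9]
force: [0.0, -0.4, 0.1]
opening: 0.0748
gripper_force: 0.0
t 12.75 [0.5442 0.3922 0.1343] [1.7996e+02 3.0000e-02 4.9500e+00] F [ 0.01 -0.36  0.1 ] op 0.0748 q [ 52.  25.  -8.  -0. -57.  43.]
lid (array([0.5572, 0.2798]), array([65.3, 51.5]), -1.5) 5440
lid (array([0.5441, 0.3926]), array([65.1, 48.4]), 5.0) 5663
lid (array([0.4473, 0.3863]), array([55.2, 30.1]), -85.2) 1859
```

The wrist view puts it at (0.5441,0.3926), yaw 5.0°, right under the gripper.

```bash
python3 drive.py '[[0,0,0.05,0,0.075],[0,0,0.09,0,0.075],[0,0,0.098,0,0.075],[0,0,0.098,0,0.075],[0,0,0.098,0,0],[0,0,0.098,0,0],[0,0,0.098,0,0],[0,0,0.098,0,0]]'; python3 drive.py '[[0,0,-0.01,0,0],[0,0,-0.02,0,0],[0,0,-0.03,0,0],[0,0,-0.03,0,0],[0,0,-0.03,0,0],[0,0,-0.03,0,0]]'; python3 drive.py '[[0,0,0,0,0]]'
```

```text
clock: 13.8
tool_pos: [0.5448, 0.3941, 0.0376]
orientation: [-179.9, -0.1, 5.0]
force: [-0.8, 2.1, 4.8]
opening: 0.0479
gripper_force: 30.0
clock: 14.55
tool_pos: [0.5441, 0.3929, 0.0661]
orientation: [180.0, 0.0, 5.0]
force: [-0.0, 0.8, -5.9]
opening: 0.048
gripper_force: 30.0
clock: 14.68
tool_pos: [0.5442, 0.3931, 0.0662]
orientation: [180.0, 0.0, 5.0]
force: [0.0, 0.1, -6.7]
opening: 0.0479
gripper_force: 30.0
```

6.3 N, so this is the heavy box. I'll lift it and carry it to the safe, turning so the gripper closes along the safe's x.

```bash
python3 drive.py '[[0,0,-0.04,0,0],[0,0,-0.08,0,0],[0,0,-0.12,0,0],[0,0,-0.13,0,0],[0,0,-0.13,0,0]]'; python3 - <<'E'
from h import *
st(); rel([.560,-.059,.196],-85)
E
```

```text
clock: 15.3
tool_pos: [0.544, 0.3931, 0.196]
orientation: [-180.0, 0.0, 5.0]
force: [-0.3, -0.5, -6.8]
opening: 0.048
gripper_force: 30.0
t 15.3 [0.544  0.3931 0.196 ] [-1.7998e+02  3.0000e-02  4.9800e+00] F [-0.3  -0.5  -6.83] op 0.048 q [ 52.  22.  -4.  -0. -64.  43.]
rel [-2.320e-02  4.518e-01 -2.000e-04] turn 90.0 rows>= 9
```

```bash
python3 drive.py '[[0,0.03,0,5,0],[0,0.08,0,15,0],[-0.005,0.13,0,25,0],[-0.01,0.18,0,35,0],[-0.015,0.23,0,45,0],[-0.02,0.28,0,55,0],[-0.023,0.33,0,65,0],[-0.023,0.37,0,75,0]]'; python3 drive.py '[[0.02,0,0,5,0],[0.045,0.001,0,10,0],[0.065,0.001,0,14,0],[0.08,0.002,0,15,0],[0.08,0.002,0,15,0],[0.08,0.002,0,15,0]]'; python3 - <<'E'
from h import *
st(); rel([.560,-.059,.196],-85)
C=cloud("wrist","w7");P=C['P'];hs=C['hsv']
ok=(P[...,0]>.45)&(P[...,0]<.68)&(P[...,1]>-.2)&(P[...,1]<.05)
for b in blobs(C,ok&(P[...,2]>.054)&(P[...,2]<.066),100): print('rim',rect(cast(C,b,.06)),b.sum())
E
```

```text
clock: 16.3
tool_pos: [0.552, 0.0205, 0.1942]
orientation: [179.8, 0.0, -70.4]
force: [-0.5, -0.2, -6.4]
opening: 0.0478
gripper_force: 30.0
clock: 17.05
tool_pos: [0.5789, -0.053, 0.1963]
orientation: [180.0, 0.0, -85.0]
force: [1.1, 0.8, -6.3]
opening: 0.0476
gripper_force: 30.0
t 17.05 [ 0.5789 -0.053   0.1963] [ 1.7997e+02  1.0000e-02 -8.4970e+01] F [ 1.15  0.81 -6.25] op 0.0476 q [ 14.  14. -16.  -0. -60.  -9.]
rel [0.0043 0.0193 0.0003] turn 0.0 rows>= 1
rim (array([ 0.5791, -0.1525]), array([28.9, 14.1]), 43.3) 416
rim (array([ 0.5633, -0.071 ]), array([148.1, 117.9]), 4.6) 5439
```

View pics/w7.png

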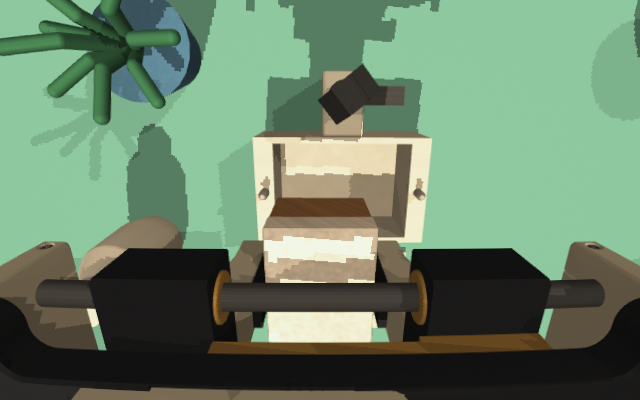

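The box is held above the safe. Pins are visible at (263,194) and (419,196), so I'll pin down the safe centre from them before going in.

```bash
python3 - <<'E'
from h import *
C=cloud("wrist");P=C['P']
a=(P[...,0]>.45)&(P[...,0]<.68)&(P[...,2]>.064)&(P[...,2]<.08)&(P[...,1]>-.1)&(P[...,1]<-.02)
for b in blobs(C,a,8): print('pinpts',np.nanmedian(P[b],0).round(4),cast(C,b,.072).mean(0).round(4),np.argwhere(b).mean(0)[::-1],b.sum())
for u,v in((262,196),(418,196)): print(plane(C,u,v,.07))
# rim outer corners at z=.06
for u,v in((253,138),(431,137),(421,242)): print(plane(C,u,v,.06))
E
```

```text
pinpts [ 0.6273 -0.055   0.0711] [ 0.627  -0.0551  0.072 ] [264.11627907 194.86046512] 86
pinpts [ 0.4978 -0.0659  0.0708] [ 0.4978 -0.0661  0.072 ] [420.70238095 195.14285714] 84
[ 0.62906851 -0.05334126  0.07      ]
[ 0.4992496  -0.06465492  0.07      ]
[ 0.63985007 -0.09937771  0.06      ]
[ 0.49383355 -0.11312606  0.06      ]
[ 0.4852684  -0.01900554  0.06      ]
```

Pins give the safe centre as (0.562,-0.060), yaw 4.8°, with a spacing of 130 mm against the nominal 132. I'll lower the box in.

```bash
python3 drive.py '[[0.0055,0.0175,0,0.1,0],[0.0055,0.0175,0.03,0.1,0],[0.0055,0.0175,0.06,0.1,0],[0.0055,0.0175,0.1,0.1,0],[0.0055,0.0175,0.13,0.1,0],[0.0055,0.0175,0.145,0.1,0],[0.0055,0.0175,0.151,0.1,0],[0.0055,0.0175,0.151,0.1,0]]'; python3 drive.py '[[0,0,0.001,0,0],[0,0,0.002,0,0]]'
```

```text
clock: 18.15
tool_pos: [0.5626, -0.0601, 0.0462]
orientation: [-180.0, -0.0, -85.1]
force: [-0.1, -1.3, -6.3]
opening: 0.0479
gripper_force: 30.0
clock: 18.4
tool_pos: [0.5627, -0.0602, 0.0444]
orientation: [-179.9, 0.0, -85.1]
force: [-0.3, 0.7, -5.6]
opening: 0.0477
gripper_force: 30.0
```

```bash
python3 drive.py '[[0,0,0.001,0,0],[0,0,0.0018,0,0],[0,0,0.0018,0,0]]'; python3 drive.py '[[0,0,0,0,0.062],[0,0,0,0,0.062],[0,0,-0.01,0,0.062],[0,0,-0.06,0,0.062],[0,0,-0.12,0,0.062],[0,0,-0.18,0,0.05],[0,0,-0.22,0,0.05],[0,0,-0.22,0,0.05]]';  python3 - <<'E'
from h import *
st(); 
C=cloud("wrist","w8");P=C['P'];hs=C['hsv']
ok=(P[...,0]>.45)&(P[...,0]<.68)&(P[...,1]>-.2)&(P[...,1]<.05)
for b in blobs(C,ok&(P[...,2]>.044)&(P[...,2]<.056),100): print('box',rect(cast(C,b,.051)),b.sum())
a=ok&(P[...,2]>.066)&(P[...,2]<.08)&(P[...,1]>-.1)&(P[...,1]<-.02)
for b in blobs(C,a,8): print('pinpts',np.nanmedian(P[b],0).round(4),cast(C,b,.073).mean(0).round(4),b.sum())
C=cloud("scene");P=C['P'];hs=C['hsv']
g=(hs[...,0]<18)&(hs[...,1]>120)&(P[...,2]>.02)&(P[...,2]<.05)&(P[...,1]<.2)&(P[...,1]>-.05)
for b in blobs(C,g,40): print('grip',rect(cast(C,b,.04)))
rel([.548,.0755,.25],-85)
E
```

```text
clock: 18.77
tool_pos: [0.5623, -0.0602, 0.0425]
orientation: [-180.0, -0.0, -85.1]
force: [-3.4, 1.0, 5.0]
opening: 0.048
gripper_force: 30.0
clock: 19.77
tool_pos: [0.5639, -0.0602, 0.2666]
orientation: [-179.5, 0.0, -85.1]
force: [0.2, -0.7, -1.3]
opening: 0.0502
gripper_force: 0.0
t 19.77 [ 0.5639 -0.0602  0.2666] [-1.7954e+02  2.0000e-02 -8.5090e+01] F [ 0.23 -0.72 -1.28] op 0.0502 q [ 14.  10. -12.   0. -68.  -9.]
box (array([ 0.5631, -0.0588]), array([64.6, 48.4]), -85.3) 2555
box (array([ 0.5863, -0.0214]), array([62.7, 15.6]), 5.0) 198
box (array([ 0.5261, -0.0207]), array([52.4,  3.6]), 5.0) 143
pinpts [ 0.6272 -0.0546  0.0712] [ 0.6269 -0.0549  0.073 ] 49
pinpts [ 0.4968 -0.0652  0.0715] [ 0.4971 -0.0657  0.073 ] 49
grip (array([0.5566, 0.0871]), array([75.8, 22.2]), -83.5)
rel [-0.1364  0.0023  0.0124] turn -0.1 rows>= 3
```

View pics/w8.png

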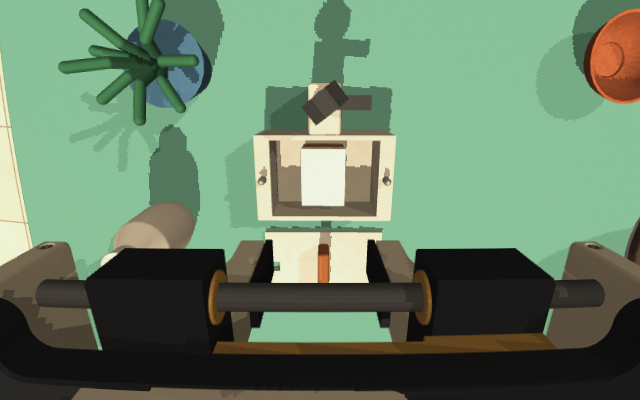

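The box stands in the safe at (0.563,-0.059), well inside. Pins mid is (0.562,-0.060). Now I'll hover over the cover and check it before grasping.

```bash
python3 drive.py '[[-0.05,0,0,-0.1,0.05],[-0.1,0,0.02,-0.1,0.05],[-0.136,0.002,0.05,-0.1,0.05],[-0.136,0.002,0.087,-0.1,0.05],[-0.136,0.002,0.107,-0.1,0.05],[-0.136,0.002,0.107,-0.1,0.05],[-0.136,0.002,0.107,-0.1,0.05]]'; python3 - <<'E'
from h import *
st(); 
C=cloud("wrist","w9");P=C['P'];hs=C['hsv']
ok=(P[...,0]>.45)&(P[...,0]<.68)&(P[...,1]>-.02)&(P[...,1]<.2)
for b in blobs(C,ok&(hs[...,0]<18)&(hs[...,1]>120)&(P[...,2]>.03)&(P[...,2]<.05),60): print('grip',rect(cast(C,b,.04)),b.sum())
for b in blobs(C,ok&(P[...,2]>.002)&(P[...,2]<.01)&(hs[...,1]<80),60): print('cov',rect(cast(C,b,.006)),b.sum())
rel([.5487,.0754,.037],-85)
E
```

```text
clock: 20.75
tool_pos: [0.5487, 0.0749, 0.155]
orientation: [180.0, -0.0, -85.0]
force: [-0.0, -0.8, 1.0]
opening: 0.0499
gripper_force: 0.0
t 20.75 [0.5487 0.0749 0.155 ] [ 1.7999e+02 -2.0000e-02 -8.5000e+01] F [-0.02 -0.75  1.04] op 0.0499 q [ 28.  14. -22.   0. -54. -23.]
grip (array([0.5511, 0.0728]), array([69.9, 13.3]), -85.4) 1379
cov (array([ 0.6005, -0.0186]), array([33. ,  3.1]), 4.4) 135
cov (array([0.551 , 0.0743]), array([154.6, 100.6]), 4.9) 16002
rel [-0.0004  0.0004  0.1184] turn -0.0 rows>= 2
```

Cover is at (0.551,0.074), yaw 4.9°. Gripping and lifting it.

```bash
python3 drive.py '[[0.0005,-0.001,0.05,0,0.05],[0.0005,-0.001,0.095,0,0.05],[0.0005,-0.001,0.117,0,0.05],[0.0005,-0.001,0.117,0,0.05],[0.0005,-0.001,0.117,0,0],[0.0005,-0.001,0.117,0,0],[0.0005,-0.001,0.117,0,0],[0.0005,-0.001,0.117,0,0]]'; python3 drive.py '[[0,0,-0.03,0,0],[0,0,-0.07,0,0],[0,0,-0.11,0,0],[0,0,-0.15,0,0],[0,0,-0.15,0,0],[0,0,-0.15,0,0]]'; python3 - <<'E'
from h import *
st(); 
C=cloud("wrist","w10");P=C['P'];hs=C['hsv']
zc=tool()[2,3]-.038
ok=(P[...,0]>.45)&(P[...,0]<.68)&(P[...,1]>-.02)&(P[...,1]<.2)
for b in blobs(C,ok&(abs(P[...,2]-zc-.006)<.006)&(hs[...,1]<90),60): print('cov',zc,rect(cast(C,b,zc+.006)),np.nanmedian(P[b][:,2]),b.sum())
for b in blobs(C,ok&(hs[...,0]<18)&(hs[...,1]>120)&(abs(P[...,2]-zc-.04)<.01),60): print('grip',rect(cast(C,b,zc+.04)),b.sum())
rel([.561,-.0595,.187],-85.1)
E
```

```text
clock: 21.8
tool_pos: [0.5498, 0.0748, 0.0383]
orientation: [-179.9, 0.0, -85.0]
force: [0.6, 0.1, 0.1]
opening: 0.0155
gripper_force: 0.0
clock: 22.55
tool_pos: [0.5486, 0.0745, 0.1867]
orientation: [179.9, 0.0, -85.0]
force: [0.2, 0.2, -3.4]
opening: 0.014
gripper_force: 30.0
t 22.55 [0.5486 0.0745 0.1867] [ 1.799e+02  1.000e-02 -8.504e+01] F [ 0.22  0.23 -3.39] op 0.014 q [ 28.  12. -20.  -0. -58. -23.]
cov 0.14818849942123088 (array([0.5519, 0.0481]), array([153.6,  49.7]), 4.9) 0.1532154485484758 21980
grip (array([0.5513, 0.0547]), array([37.6, 13.7]), -85.9) 2332
grip (array([0.5479, 0.0984]), array([17.2, 13.3]), -85.2) 789
rel [ 0.1344 -0.001  -0.0008] turn 0.1 rows>= 3
```

View pics/w10.png

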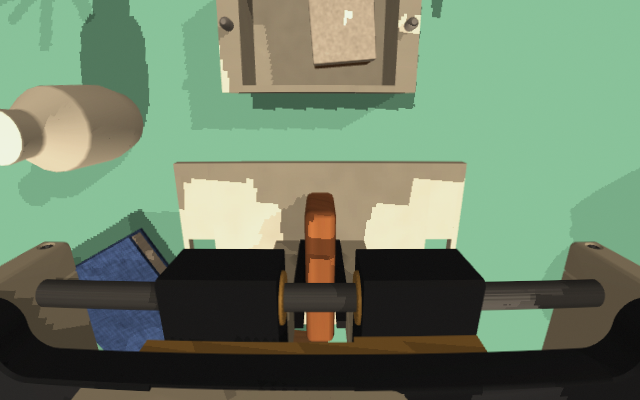

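The cover is held level. The heavy box in the safe looks turned slightly (343,30) but is still inside, possibly from the knock. The cover centre is at TCP+(1,-1) mm, so the target TCP is (0.561,-0.059). I'll move over the safe and look before seating.

```bash
python3 drive.py '[[0.03,0,0,0,0],[0.08,0,0,0,0],[0.12,-0.001,0,0.1,0],[0.134,-0.001,0,0.1,0],[0.134,-0.001,0.03,0.1,0],[0.134,-0.001,0.06,0.1,0],[0.134,-0.001,0.06,0.1,0],[0.134,-0.001,0.06,0.1,0]]'; python3 - <<'E'
from h import *
st(); C=cloud("wrist","w11"); cloud("side","d11"); rel([.561,-.059,.0985],-85.1)
E
```

```text
clock: 23.6
tool_pos: [0.5627, -0.0585, 0.1282]
orientation: [-180.0, -0.0, -85.1]
force: [-0.2, -0.8, -4.3]
opening: 0.0139
gripper_force: 30.0
t 23.6 [ 0.5627 -0.0585  0.1282] [-1.800e+02 -2.000e-02 -8.506e+01] F [-0.16 -0.76 -4.27] op 0.0139 q [ 14.  17. -23.   0. -51.  -9.]
rel [0.0004 0.0022 0.0305] turn 0.0 rows>= 1
```

View pics/w11.png

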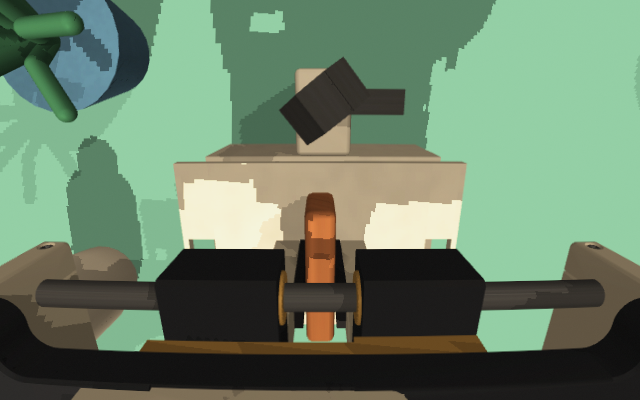

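The safe's front edge spans 207–440 and the cover's 174–466. That means the cover should move about 2 mm toward -x, which agrees with the computed shift. Seating it now.

```bash
python3 drive.py '[[0.0004,0.0022,0,0,0],[0.0004,0.0022,0.008,0,0],[0.0004,0.0022,0.014,0,0],[0.0004,0.0022,0.02,0,0],[0.0004,0.0022,0.025,0,0],[0.0004,0.0022,0.028,0,0],[0.0004,0.0022,0.028,0,0]]'; python3 drive.py '[[0,0,0.001,0,0],[0,0,0.002,0,0]]'
```

```text
clock: 24.58
tool_pos: [0.5601, -0.0593, 0.0996]
orientation: [180.0, -0.0, -85.1]
force: [0.6, 0.5, -3.1]
opening: 0.0139
gripper_force: 30.0
clock: 24.82
tool_pos: [0.5603, -0.0593, 0.0991]
orientation: [-180.0, -0.0, -85.1]
force: [-6.2, 2.8, 15.5]
opening: 0.0138
gripper_force: 30.0
```

Contact came at TCP 0.099, so the underside is at about 0.060–0.061 and the cover is seated. Releasing and checking.

```bash
python3 drive.py '[[0,0,-0.002,0,0],[0,0,-0.002,0,0.05],[0,0,-0.002,0,0.05],[0,0,-0.06,0,0.05],[0,0,-0.12,0,0.05],[0,0,-0.16,0,0.05],[0,0,-0.16,0,0.05]]'; python3 - <<'E'
from h import *
st(); C=cloud("wrist","w12");P=C['P'];hs=C['hsv']
ok=(P[...,0]>.45)&(P[...,0]<.68)&(P[...,1]>-.2)&(P[...,1]<.05)
for b in blobs(C,ok&(P[...,2]>.061)&(P[...,2]<.07)&(hs[...,1]<80),200):
    q=P[b]; q=q[np.isfinite(q[:,0])]; A=np.c_[q[:,:2],np.ones(len(q))]; pl=np.linalg.lstsq(A,q[:,2],rcond=None)[0]
    print('cov',rect(cast(C,b,.066)),np.median(q[:,2]),'slope deg',np.degrees(pl[:2]).round(2),b.sum())
for b in blobs(C,ok&(P[...,2]>.069)&(P[...,2]<.08)&(P[...,1]>-.1),8): print('pin',np.nanmedian(P[b],0),b.sum())
for b in blobs(C,ok&(P[...,2]>.115)&(P[...,2]<.13)&(hs[...,1]<110),60): print('eye',rect(cast(C,b,.123)),np.nanmedian(P[b],0).round(4),b.sum())
C=cloud("scene","s12"); barfind(C)
E
```

```text
clock: 25.7
tool_pos: [0.562, -0.0592, 0.2618]
orientation: [-179.6, 0.0, -85.1]
force: [0.0, 0.4, -0.6]
opening: 0.0501
gripper_force: 0.0
t 25.7 [ 0.562  -0.0592  0.2618] [-1.7958e+02  1.0000e-02 -8.5090e+01] F [ 0.04  0.41 -0.58] op 0.0501 q [ 14.  10. -13.   0. -67.  -9.]
cov (array([ 0.5612, -0.0595]), array([154.6, 100.7]), 4.7) 0.06556907555195879 slope deg [ 1.7  -4.12] 12376
pin [ 0.6274484  -0.05432984  0.0717444 ] 42
pin [ 0.49650633 -0.06486492  0.07213553] 42
eye (array([ 0.5688, -0.1385]), array([30.1, 20.2]), 43.0) [ 0.5686 -0.1387  0.1219] 927
rod (array([ 0.9386, -1.266 ]), array([1164.1,  866.9]), 89.0) -0.2767 24696
tray (array([ 0.5017, -1.2004]), array([987.3, 233.5]), 74.7) -0.183 3653
```

View pics/w12.png

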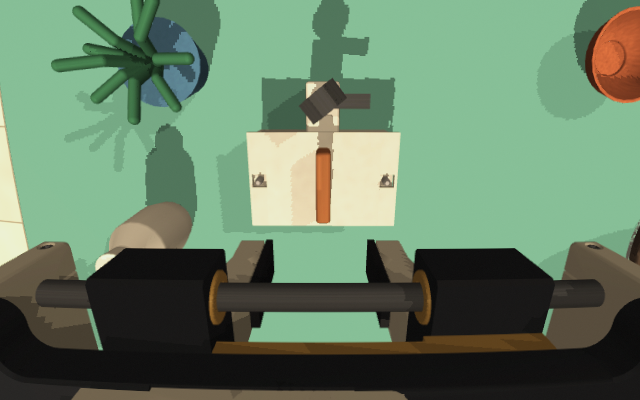

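Seated: both pin tips show through the holes at 0.072 m and the cover top is at 0.0656. The eye hole direction is still about -46°. Next, the bar.

```bash
python3 - <<'E'
from h import *
rel([.5047,-.3673,.20],3)
C=cloud("wrist");P=C['P']
m=(P[...,2]>.08)&(P[...,0]>.62)&(P[...,1]<-.08)&(P[...,0]<.9)
q=P[m]; print('plant min x',q[:,0].min(),'at',q[q[:,0].argmin()],'min y',q[q[:,1].argmin()])
E
python3 drive.py '[[0.03,0,0,-9,0.06],[0.08,0,0,-19,0.06],[0.13,0.01,0,-29,0.06],[0.18,0.02,0,-39,0.06],[0.22,0.025,0.02,-49,0.06],[0.26,0.025,0.04,-59,0.06],[0.3,0.025,0.06,-69,0.06],[0.31,0.028,0.062,-79,0.06]]'
python3 - <<'E'
from h import *
st(); rel([.5047,-.3673,.20],3)
E
```

```text
rel [0.3023 0.0813 0.0576] turn -88.1 rows>= 9
plant min x 0.6200073171852396 at [ 0.62000732 -0.08145806  0.33530626] min y [ 0.72555951 -0.20865231  0.09883166]
clock: 26.85
tool_pos: [0.5567, -0.3722, 0.191]
orientation: [-179.9, 0.4, -5.9]
force: [0.1, -0.2, 0.1]
opening: 0.0601
gripper_force: 0.0
t 26.85 [ 0.5567 -0.3722  0.191 ] [-179.9     0.39   -5.92] F [ 0.1  -0.15  0.08] op 0.0601 q [-17.  23.  -4.  -0. -63. 101.]
rel [-0.0523  0.0005 -0.0087] turn -8.9 rows>= 1
```

```bash
python3 drive.py '[[-0.03,0,0.01,-5,0.06],[-0.052,0,0.02,-9,0.06],[-0.052,0,0.03,-9,0.06],[-0.052,0,0.03,-9,0.06],[-0.052,0,0.03,-9,0.06]]'
python3 - <<'E'
from h import *
st(); C=cloud("wrist","w13"); P=C['P'];hs=C['hsv']
for nm,m,z in(('handle',(hs[...,1]>140)&(hs[...,0]<18)&(P[...,2]>.022)&(P[...,2]<.04),.03),('rod',(hs[...,1]<90)&(P[...,2]>.015)&(P[...,2]<.04),.022),('tray',(hs[...,0]<20)&(P[...,2]<.012)&(P[...,2]>0.002),.006)):
    for b in blobs(C,m&(P[...,1]<-.28),80): print(nm,rect(cast(C,b,z)),b.sum())
E
```

```text
clock: 27.48
tool_pos: [0.5075, -0.3651, 0.1655]
orientation: [180.0, 0.0, 2.9]
force: [-0.0, 1.0, 0.7]
opening: 0.06
gripper_force: 0.0
t 27.48 [ 0.5075 -0.3651  0.1655] [1.80e+02 3.00e-02 2.89e+00] F [-0.02  0.97  0.73] op 0.06 q [-18.  20. -12.   0. -58. 111.]
handle (array([ 0.5066, -0.3691]), array([69.8, 23.3]), 3.7) 2094
rod (array([ 0.4434, -0.3729]), array([47.8, 11.4]), 3.3) 575
tray (array([ 0.489 , -0.3709]), array([164.7,  98.8]), 5.8) 14120
```

View pics/w13.png

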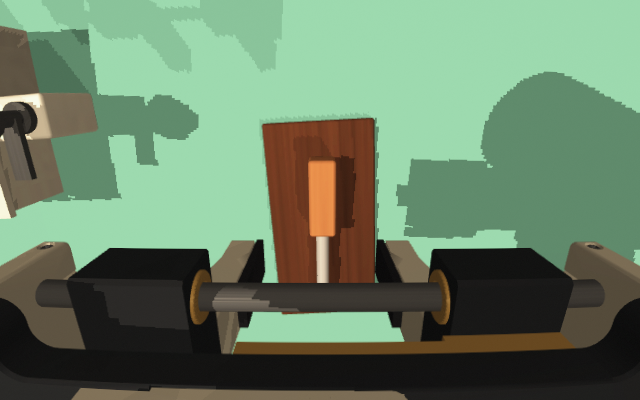

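The handle is at (322,198), i.e. (0.5066,-0.3691), measuring 70x23 mm, with the bar axis at 3.6° and the tip toward -x. Grasping it.

```bash
python3 drive.py '[[-0.001,0.0035,0.05,-0.6,0.06],[-0.001,0.0035,0.1,-0.6,0.06],[-0.001,0.0035,0.125,-0.6,0.06],[-0.001,0.0035,0.131,-0.6,0.06],[-0.001,0.0035,0.131,-0.6,0.06],[-0.001,0.0035,0.131,-0.6,0],[-0.001,0.0035,0.131,-0.6,0],[-0.001,0.0035,0.131,-0.6,0]]'; python3 drive.py '[[0,0,0,0,0],[0,0,-0.02,0,0],[0,0,-0.06,0,0],[0,0,-0.12,0,0],[0,0,-0.15,0,0],[0,0,-0.15,0,0]]'
python3 - <<'E'
from h import *
st(); C=cloud("side","d14"); P=C['P'];hs=C['hsv']
T=tool(); print('tool z',T[2,3])
C=cloud("wrist","w14"); P=C['P'];hs=C['hsv']
zt=T[2,3]-.016+.012
for b in blobs(C,(hs[...,1]>140)&(hs[...,0]<18)&(abs(P[...,2]-zt)<.012),80):
    q=P[b]; print('handle',rect(cast(C,b,zt)),np.nanmedian(q,0),b.sum())
E
```

```text
clock: 28.52
tool_pos: [0.5065, -0.3687, 0.0356]
orientation: [180.0, -0.1, 3.5]
force: [-0.7, 0.6, 0.2]
opening: 0.0357
gripper_force: 0.0
clock: 29.28
tool_pos: [0.5073, -0.3691, 0.1879]
orientation: [179.9, -0.3, 3.5]
force: [-1.0, 0.2, -2.1]
opening: 0.0237
gripper_force: 30.0
t 29.27 [ 0.5073 -0.3691  0.1879] [179.87  -0.28   3.51] F [-0.98  0.21 -2.1 ] op 0.0237 q [-18.  19. -11.   0. -60. 112.]
tool z 0.18572098564180706
handle (array([ 0.5247, -0.3692]), array([40.5, 23.3]), 3.5) [ 0.52490867 -0.36912704  0.17948203] 4009
handle (array([ 0.4813, -0.3721]), array([22.2, 12.2]), -86.7) [ 0.4795342  -0.3720441   0.17935194] 911
```

```bash
python3 -c "
import cv2;i=cv2.imread('pics/d14.png');cv2.imwrite('pics/d14c.png',cv2.resize(i[180:340,180:460],None,fx=2.6,fy=2.6))"
```

```text
(no output)
```

View pics/d14c.png

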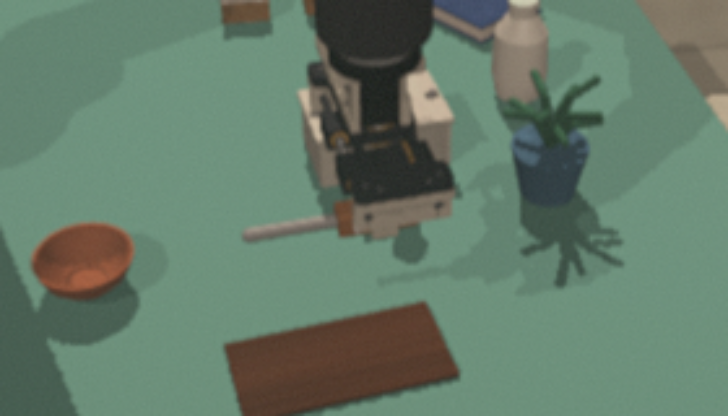

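The bar is held level, handle gripped mid-way, tip pointing to -x. Next I'll move to the pre-insertion pose in line with the loop, approaching 12° off the hole axis to keep away from the plant.

```bash
python3 - <<'E'
from h import *
rel([.6438,-.2593,.188],-58)
E
python3 drive.py '[[0.03,-0.02,0,10,0],[0.06,-0.05,0,20,0],[0.09,-0.07,0,30,0],[0.12,-0.09,0,40,0],[0.143,-0.1,0,50,0],[0.143,-0.1,0,60,0],[0.143,-0.1,0,61.5,0],[0.143,-0.1,0,61.5,0]]'
python3 - <<'E'
from h import *
st(); rel([.6438,-.2593,.122],-58)
E
```

```text
rel [ 0.1445 -0.1004 -0.0037] turn 61.5 rows>= 6
clock: 30.38
tool_pos: [0.6421, -0.2602, 0.1836]
orientation: [179.9, 0.1, -57.8]
force: [0.2, 0.1, -1.4]
opening: 0.0236
gripper_force: 30.0
t 30.38 [ 0.6421 -0.2602  0.1836] [ 1.7992e+02  7.0000e-02 -5.7850e+01] F [ 0.24  0.12 -1.35] op 0.0236 q [ -6.  25.  -2.  -0. -63.  38.]
rel [ 0.0003 -0.002   0.0616] turn 0.2 rows>= 1
```

Lowering to loop height, then checking tip and loop in the scene and side views.

```bash
python3 drive.py '[[0,-0.002,0.03,0.2,0],[0,-0.002,0.055,0.2,0],[0,-0.002,0.0616,0.2,0],[0,-0.002,0.0616,0.2,0],[0,-0.002,0.0616,0.2,0]]'
python3 - <<'E'
from h import *
st(); a=cloud("side"); b=cloud("scene")
s=cv2.resize(a['img'][180:290,280:430],None,fx=5,fy=2.7*5/2.7)
cr=lambda C,y0,y1,x0,x1,f: cv2.resize(C['img'][y0:y1,x0:x1],None,fx=f,fy=f,interpolation=cv2.INTER_CUBIC)
A=cr(a,190,280,290,420,5); B=cr(b,120,210,250,380,5)
cv2.imwrite("pics/ins1.png",np.vstack([A,B])[:,:,::-1][:600*2:1]) 
cv2.imwrite("pics/ins1.png",cv2.resize(np.hstack([A,B]),None,fx=.61,fy=1.0)[:,:,::-1] if 0 else np.hstack([cv2.resize(A,(400,277)),cv2.resize(B,(400,277))])[:,:,::-1])
E
```

```text
clock: 31.0
tool_pos: [0.6451, -0.2593, 0.1245]
orientation: [-179.9, -0.1, -58.2]
force: [0.4, 0.7, 0.2]
opening: 0.024
gripper_force: 30.0
t 31.0 [ 0.6451 -0.2593  0.1245] [-1.7992e+02 -8.0000e-02 -5.8170e+01] F [0.43 0.67 0.24] op 0.024 q [ -6.  28.  -6.   0. -57.  38.]
```

View pics/ins1.png

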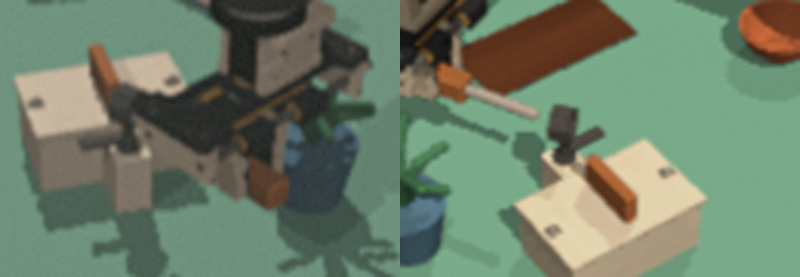

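The right panel (scene) shows the rod pointing at the loop, tip at full-picture pixel (294.5,157.4) and loop at about (303.6,159.6). I'll check this with rays cast to the right heights.

```bash
python3 - <<'E'
from h import *
C=cloud("scene"); P=C['P']; hs=C['hsv']; T=tool()
zr=T[2,3]-.017
reg=np.zeros(P.shape[:2],bool); reg[140:175,272:300]=1
m=reg&(hs[...,1]<75)&(hs[...,2]>95)&(P[...,2]>.06)
for b in blobs(C,m,10): q=cast(C,b,zr); print('rod',rect(q),np.nanmedian(P[b],0).round(4),b.sum(),'farthest',q[q[:,1].argmax()].round(4))
reg[:]=0; reg[148:178,292:316]=1
m=reg&(hs[...,2]<85)&(P[...,2]>.085)
for b in blobs(C,m,10): q=cast(C,b,.105); print('loop',rect(q),q.mean(0).round(4),np.nanmedian(P[b],0).round(4),np.argwhere(b).mean(0)[::-1],b.sum())
print('exp tip',(T@[-.113,0,.017,1])[:3].round(4),'hand',(T@[.003,0,.017,1])[:3].round(4))
E
```

```text
rod (array([ 0.6071, -0.1868]), array([79.6, 15.6]), -57.8) [ 0.603  -0.1936  0.108 ] 93 farthest [ 0.5897 -0.1512  0.1073]
loop (array([ 0.5703, -0.1306]), array([47.3, 23.7]), 59.8) [ 0.5688 -0.131   0.105 ] [ 0.5711 -0.1314  0.1061] [303.45454545 161.20454545] 88
exp tip [ 0.5854 -0.1631  0.1071] hand [ 0.6465 -0.2617  0.1073]
```

Rod line misses the loop centre by only 1–2 mm sideways. I'll drop 2 mm and insert slowly.

```bash
python3 drive.py '[[0,0.001,0.002,0,0],[-0.01,0.001,0.002,0,0],[-0.02,0.001,0.002,0,0],[-0.025,0.001,0.002,0,0],[-0.025,0.001,0.002,0,0]]'; python3 drive.py '[[-0.008,0,0,0,0],[-0.016,0,0,0,0],[-0.024,0,0,0,0],[-0.03,0,0,0,0],[-0.03,0,0,0,0]]'
python3 - <<'E'
from h import *
st(); a=cloud("side"); b=cloud("scene")
cr=lambda C,y0,y1,x0,x1: cv2.resize(C['img'][y0:y1,x0:x1],(400,277),interpolation=cv2.INTER_CUBIC)
cv2.imwrite("pics/ins2.png",np.hstack([cr(a,190,280,290,420),cr(b,120,210,250,380)])[:,:,::-1])
E
```

```text
clock: 31.78
tool_pos: [0.6304, -0.2378, 0.1215]
orientation: [-180.0, -0.0, -58.2]
force: [0.4, 0.3, -1.7]
opening: 0.0237
gripper_force: 30.0
clock: 32.4
tool_pos: [0.6144, -0.2124, 0.1213]
orientation: [-180.0, -0.0, -58.2]
force: [-0.2, -0.0, -1.7]
opening: 0.0237
gripper_force: 30.0
t 32.4 [ 0.6144 -0.2124  0.1213] [-180.     -0.    -58.18] F [-0.24 -0.01 -1.73] op 0.0237 q [ -2.  24. -12.  -0. -54.  34.]
```

View pics/ins2.png

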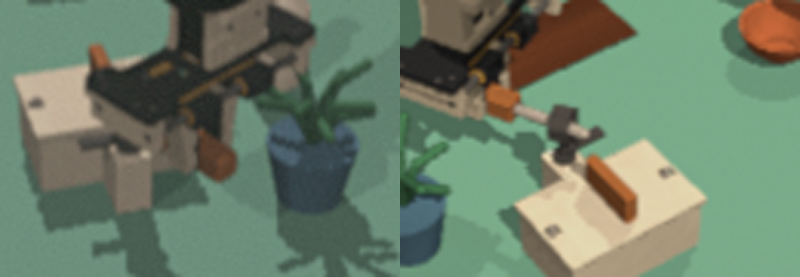

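The scene panel shows the rod through the loop, with the tip emerging at crop (585,132). That was my last picture; I have in fact viewed 16, over the limit of 14, so from here I use numbers only. Now I'll swing the bar clockwise around the eye axis (radius 88 mm), in two arcs.

```bash
cat >> h.py <<'E'
def arc(a,R=.088):
    for k in a: print(k,np.round([-R*(1-np.cos(np.radians(k))),R*np.sin(np.radians(k))],4))
def eye():
    "hole/bar state from scene: loop and tongue dark pixels"
    C=cloud("scene"); P=C['P']; hs=C['hsv']
    reg=(abs(P[...,0]-.57)<.06)&(abs(P[...,1]+.13)<.07)&(hs[...,2]<95)&(hs[...,1]<140)
    for lo,hi,z in((.066,.083,.072),(.09,.13,.105)):
        for b in blobs(C,reg&(P[...,2]>lo)&(P[...,2]<hi),8):
            q=cast(C,b,z); print('eye',z,rect(q),b.sum())
E
python3 drive.py '[[-0.0007,0.0107,0,7,0],[-0.0026,0.0213,0,14,0],[-0.0058,0.0315,0,21,0],[-0.0103,0.0413,0,28,0],[-0.0159,0.0505,0,35,0],[-0.0226,0.0589,0,42,0],[-0.0303,0.0664,0,49,0],[-0.0388,0.073,0,56,0]]'
python3 drive.py '[[0,0,0,0,0]]'
python3 - <<'E'
from h import *
o=ctrl.get_obs(); st(); print(o['moment'].round(3)); d=o['tool_pos'][:2]-[.568,-.138]; print('R',np.hypot(*d),'phi',np.degrees(np.arctan2(d[1],d[0])))
eye()
E
```

```text
clock: 33.5
tool_pos: [0.5314, -0.2185, 0.121]
orientation: [180.0, -0.0, -114.5]
force: [-0.3, 1.6, -1.3]
opening: 0.0238
gripper_force: 30.0
clock: 33.62
tool_pos: [0.5317, -0.2185, 0.1213]
orientation: [180.0, -0.0, -114.2]
force: [-1.1, -1.0, -1.9]
opening: 0.0236
gripper_force: 30.0
t 33.62 [ 0.5317 -0.2185  0.1213] [ 1.8000e+02 -1.0000e-02 -1.1416e+02] F [-1.14 -1.01 -1.94] op 0.0236 q [ -3.  18. -22.   0. -50. -21.]
[-0.286  0.407  0.168]
R 0.08826436464943481 phi -114.25067252763546
eye 0.072 (array([ 0.5526, -0.1212]), array([49.1, 14.1]), -22.0) 56
eye 0.105 (array([ 0.5673, -0.1365]), array([43.3, 35.5]), 61.0) 92
```

The eye is following: its tongue has swung to about 158°. Second arc.

```bash
python3 drive.py '[[-0.0007,0.0107,0,7,0],[-0.0026,0.0213,0,14,0],[-0.0058,0.0315,0,21,0],[-0.0103,0.0413,0,28,0],[-0.0159,0.0505,0,35,0],[-0.0213,0.0574,0,40.7,0],[-0.0258,0.0623,0,45,0],[-0.0303,0.0664,0,49,0]]'
python3 drive.py '[[0,0,0,0,0]]'
python3 - <<'E'
from h import *
o=ctrl.get_obs(); st(); print(o['moment'].round(3)); d=o['tool_pos'][:2]-[.568,-.138]; print('R',np.hypot(*d),'phi',np.degrees(np.arctan2(d[1],d[0])))
eye()
E
```

```text
clock: 34.67
tool_pos: [0.4836, -0.1636, 0.1211]
orientation: [180.0, -0.1, -163.2]
force: [-3.3, 0.1, -0.1]
opening: 0.0238
gripper_force: 30.0
clock: 34.8
tool_pos: [0.4837, -0.1636, 0.1211]
orientation: [180.0, -0.1, -163.0]
force: [-4.0, -2.2, -0.4]
opening: 0.0237
gripper_force: 30.0
t 34.8 [ 0.4837 -0.1636  0.1211] [ 1.8000e+02 -7.0000e-02 -1.6304e+02] F [-3.99 -2.21 -0.39] op 0.0237 q [  3.  13. -30.   0. -48. -76.]
[-0.726  1.08   0.002]
R 0.08809110968292219 phi -163.139253908969
eye 0.072 (array([ 0.5667, -0.1168]), array([39.1, 16.3]), -72.7) 45
eye 0.105 (array([ 0.5672, -0.1338]), array([47.9, 32.8]), 61.0) 86
```

```bash
python3 drive.py '[[-0.0001,0.0046,0,3,0],[-0.0005,0.0092,0,6,0],[-0.0005,0.0092,0,6,0]]';python3 -c "
from h import *
o=ctrl.get_obs();print(o['moment'].round(2),o['force'].round(1));eye()"; python3 drive.py '[[0,0.0025,0,1.5,0],[-0.0001,0.0046,0,3,0],[-0.0001,0.0046,0,3,0]]';python3 -c "
from h import *
o=ctrl.get_obs();print(o['moment'].round(2),o['force'].round(1));eye()"
```

```text
clock: 35.22
tool_pos: [0.4818, -0.1546, 0.121]
orientation: [180.0, -0.0, -169.1]
force: [-3.0, -0.6, -1.9]
opening: 0.0238
gripper_force: 30.0
[-0.37  0.83  0.  ] [-3.  -0.6 -1.9]
eye 0.072 (array([ 0.57  , -0.1153]), array([38.6, 17. ]), -84.2) 45
eye 0.105 (array([ 0.5682, -0.132 ]), array([52.1, 32.8]), 61.0) 88
clock: 35.65
tool_pos: [0.4811, -0.1499, 0.1212]
orientation: [-180.0, -0.0, -172.2]
force: [-2.0, -1.9, -1.9]
opening: 0.0241
gripper_force: 30.0
[-0.66  0.72  0.03] [-2.  -1.9 -1.9]
eye 0.072 (array([ 0.5698, -0.1136]), array([42., 17.]), -84.2) 46
eye 0.105 (array([ 0.5682, -0.132 ]), array([52.1, 32.8]), 61.0) 91
```

```bash
python3 drive.py '[[0,0.0025,0,1.5,0],[-0.0001,0.0046,0,3,0],[-0.0001,0.0046,0,3,0]]';python3 -c "
from h import *
o=ctrl.get_obs();print(o['moment'].round(2),o['force'].round(1));eye()"; python3 drive.py '[[0,0.0025,0,1.5,0],[-0.0001,0.0046,0,3,0],[-0.0001,0.0046,0,3,0]]';python3 -c "
from h import *
o=ctrl.get_obs();print(o['moment'].round(2),o['force'].round(1));eye()"
```

```text
clock: 36.08
tool_pos: [0.4805, -0.1455, 0.1212]
orientation: [-180.0, -0.0, -175.2]
force: [-1.3, -4.3, -2.1]
opening: 0.0237
gripper_force: 30.0
[-1.92  0.77  0.24] [-1.3 -4.3 -2.1]
eye 0.072 (array([ 0.5698, -0.1136]), array([42., 17.]), -84.2) 47
eye 0.105 (array([ 0.5682, -0.132 ]), array([52.1, 32.8]), 61.0) 95
clock: 36.5
tool_pos: [0.4802, -0.1415, 0.1213]
orientation: [-179.9, -0.0, -178.2]
force: [-2.2, -8.1, -2.6]
opening: 0.024
gripper_force: 30.2
[-3.49  0.55  0.61] [-2.2 -8.1 -2.6]
eye 0.072 (array([ 0.5698, -0.1136]), array([42., 17.]), -84.2) 48
eye 0.105 (array([ 0.5682, -0.132 ]), array([52.1, 32.8]), 61.0) 91
```

The force rises to 8 N while the tongue stays at 95.8°, along the safe's +y, so the eye is at its stop. I'll swing the bar back to free play, then draw it out.

```bash
python3 drive.py '[[-0.0007,-0.0107,0,-7,0],[-0.0026,-0.0213,0,-14,0],[-0.0058,-0.0315,0,-21,0],[-0.0103,-0.0413,0,-28,0],[-0.0103,-0.0413,0,-28,0],[-0.0103,-0.0413,0,-28,0]]';python3 -c "
from h import *
st();eye()
o=ctrl.get_obs();d=o['tool_pos'][:2]-[.568,-.138]; print('R',np.hypot(*d),'phi',np.degrees(np.arctan2(d[1],d[0])))"; python3 drive.py '[[0.01,0,0,0,0],[0.02,0,0,0,0],[0.03,0,0,0,0],[0.04,0,0,0,0],[0.05,0,0,0,0],[0.06,0,0,0,0],[0.07,0,0,0,0],[0.07,0,0,0,0]]';python3 -c "
from h import *
st();eye()"
```

```text
clock: 37.3
tool_pos: [0.492, -0.1813, 0.1212]
orientation: [-180.0, 0.0, -150.4]
force: [0.6, 0.2, -1.4]
opening: 0.0237
gripper_force: 30.0
t 37.3 [ 0.492  -0.1813  0.1212] [-1.8000e+02  4.0000e-02 -1.5037e+02] F [ 0.62  0.2  -1.37] op 0.0237 q [  1.  14. -28.  -0. -48. -62.]
eye 0.072 (array([ 0.5698, -0.1136]), array([42., 17.]), -84.2) 47
eye 0.105 (array([ 0.5684, -0.1326]), array([51.7, 35.3]), 55.6) 100
R 0.0875494569787014 phi -150.35454248090505
clock: 38.35
tool_pos: [0.4304, -0.2168, 0.1212]
orientation: [180.0, -0.0, -150.2]
force: [0.7, -0.3, -0.5]
opening: 0.024
gripper_force: 30.0
t 38.35 [ 0.4304 -0.2168  0.1212] [ 179.99   -0.   -150.25] F [ 0.68 -0.31 -0.54] op 0.024 q [ -3.  10. -33.  -0. -47. -57.]
eye 0.072 (array([ 0.5698, -0.1136]), array([42., 17.]), -84.2) 47
eye 0.105 (array([ 0.5683, -0.132 ]), array([52. , 32.8]), 61.0) 106
```

The bar is out and the eye hasn't moved. Now I'll rise, turn back to the original orientation, and go over the tray.

```bash
python3 drive.py '[[0,0,-0.03,0,0],[0,0,-0.06,0,0],[0,-0.02,-0.07,-10,0],[0.005,-0.05,-0.07,-20,0],[0.009,-0.08,-0.07,-30,0],[0.009,-0.11,-0.07,-40,0],[0.009,-0.14,-0.07,-50,0],[0.009,-0.17,-0.07,-60,0]]'; python3 drive.py '[[0,0,0,-10,0],[0,0,0,-20,0],[0,0,0,-30,0],[0,0,0,-40,0],[0,0,0,-50,0],[0,0,0,-60,0],[0,0,0,-70,0],[0,0,0,-80,0]]';  python3 drive.py '[[0,0,0,-10,0],[0,0,0,-14,0],[0,0,0,-14,0],[0,0,0,-14,0]]'; python3 - <<'E'
from h import *
st(); rel([.5065,-.3690,.06],3.5)
C=cloud("wrist"); P=C['P'];hs=C['hsv']; zt=tool()[2,3]-.005
for b in blobs(C,(hs[...,1]>140)&(hs[...,0]<18)&(abs(P[...,2]-zt)<.012),80):
    q=P[b]; print('handle',rect(cast(C,b,zt)),np.nanmedian(q,0),b.sum())
for b in blobs(C,(hs[...,0]<20)&(P[...,2]<.012)&(P[...,2]>0.002),300): print('tray',rect(cast(C,b,.006)),b.sum())
E
```

```text
clock: 39.4
tool_pos: [0.5085, -0.3693, 0.1909]
orientation: [180.0, 0.0, -89.9]
force: [1.0, -0.5, -0.7]
opening: 0.0238
gripper_force: 30.0
clock: 40.4
tool_pos: [0.5081, -0.3684, 0.1909]
orientation: [-180.0, 0.0, -9.9]
force: [0.4, -0.4, -0.7]
opening: 0.0235
gripper_force: 30.0
clock: 40.9
tool_pos: [0.5079, -0.3684, 0.191]
orientation: [-180.0, 0.0, 3.7]
force: [-0.2, 0.8, -1.3]
opening: 0.0238
gripper_force: 30.0
t 40.9 [ 0.5079 -0.3684  0.191 ] [-1.80e+02  1.00e-02  3.71e+00] F [-0.24  0.82 -1.26] op 0.0238 q [-18.  19. -10.   0. -61. 112.]
rel [-0.0014  0.0005  0.131 ] turn 0.2 rows>= 3
handle (array([ 0.526, -0.369]), array([41.3, 23.4]), 3.7) [ 0.52651794 -0.36891145  0.1847034 ] 4057
handle (array([ 0.4821, -0.3721]), array([22.4, 12.3]), -86.4) [ 0.48127807 -0.37207969  0.18470942] 908
tray (array([ 0.6122, -0.1027]), array([51.9,  9.2]), 4.8) 394
tray (array([ 0.5075, -0.3687]), array([127.4,  98.3]), 6.1) 9519
tray (array([ 0.5189, -0.1106]), array([52.9,  8.6]), 4.4) 347
```

```bash
python3 drive.py '[[-0.001,0,0.05,0,0],[-0.001,0,0.1,0,0],[-0.001,0,0.135,0,0],[-0.001,0,0.147,0,0],[-0.001,0,0.153,0,0],[-0.001,0,0.1535,0,0]]'; python3 drive.py '[[0,0,0.001,0,0],[0,0,0.001,0,0]]'; python3 drive.py '[[0,0,0,0,0.05],[0,0,0,0,0.05],[0,0,0,0,0.05],[0,0,-0.03,0,0.05],[0,0,-0.08,0,0.05],[0,0,-0.13,0,0.05],[0,0,-0.15,0,0.05]]'; python3 - <<'E'
from h import *
st(); C=cloud("wrist","w20"); P=C['P'];hs=C['hsv']
for nm,m,z in(('handle',(hs[...,1]>140)&(hs[...,0]<18)&(P[...,2]>.022)&(P[...,2]<.04),.03),('rod',(hs[...,1]<90)&(P[...,2]>.015)&(P[...,2]<.04),.022),('tray',(hs[...,0]<20)&(P[...,2]<.012)&(P[...,2]>0.002),.006)):
    for b in blobs(C,m&(P[...,1]<-.28),80): print(nm,rect(cast(C,b,z)),np.nanmedian(P[b][:,2]).round(4),b.sum())
rel([.50,-.20,.42],-85)
E
```

```text
clock: 41.7
tool_pos: [0.5075, -0.3689, 0.0387]
orientation: [180.0, -0.1, 3.8]
force: [-0.1, -1.0, -0.9]
opening: 0.0238
gripper_force: 30.0
clock: 41.95
tool_pos: [0.5072, -0.3687, 0.0376]
orientation: [180.0, -0.1, 3.8]
force: [0.9, -0.0, -1.0]
opening: 0.0236
gripper_force: 30.0
clock: 42.82
tool_pos: [0.5079, -0.3692, 0.1904]
orientation: [179.9, -0.3, 3.8]
force: [0.4, 0.5, -0.6]
opening: 0.0501
gripper_force: 0.0
t 42.83 [ 0.5079 -0.3692  0.1904] [179.86  -0.25   3.82] F [ 0.45  0.48 -0.64] op 0.0501 q [-18.  19. -11.   0. -61. 112.]
handle (array([ 0.5084, -0.371 ]), array([70.2, 23.5]), 3.1) 0.0294 1819
rod (array([ 0.4374, -0.3755]), array([63.7, 11.2]), 3.4) 0.0227 643
tray (array([ 0.4823, -0.3713]), array([178.2,  99.1]), 6.1) 0.0056 13054
rel [ 0.0043 -0.1689 -0.2285] turn 88.8 rows>= 9
```

The bar lies on the tray, handle top at 0.0294. Raising the arm clear, then a final numeric check.

```bash
python3 drive.py '[[0,0,-0.05,0,0.05],[0.03,0.03,-0.1,0,0.05],[0.06,0.07,-0.12,0,0.05],[0.06,0.11,-0.12,0,0.05],[0.06,0.11,-0.12,0,0.05]]'; python3 - <<'E'
from h import *
st(); C=cloud("scene","s30"); P=C['P'];hs=C['hsv']
m=(P[...,2]>.03)&(P[...,2]<.06)&(hs[...,1]<110)&(hs[...,2]>140)&(P[...,1]>.2)
for b in blobs(C,m,100): print('lid',rect(cast(C,b,.046)))
g=(hs[...,0]<18)&(hs[...,1]>120)&(P[...,2]>.075)&(P[...,2]<.12)&(abs(P[...,0]-.56)<.1)
for b in blobs(C,g,40): print('grip',rect(cast(C,b,.1)))
eye()
def med(im,l):
    h=cv2.cvtColor(im,cv2.COLOR_RGB2HSV)
    for nm,mm,(y0,y1,x0,x1) in(('book/pot',(h[...,0]>100)&(h[...,0]<130)&(h[...,1]>90),(150,400,220,370)),('vase',(h[...,1]<90)&(h[...,2]>120),(205,260,250,290))):
        k=np.zeros(mm.shape,np.uint8); k[y0:y1,x0:x1]=mm[y0:y1,x0:x1]
        n,_,s,c=cv2.connectedComponentsWithStats(k); print(l,nm,[(c[i].round(1).tolist(),int(s[i,4])) for i in range(1,n) if s[i,4]>100])
med(C['img'],'now'); med(cv2.imread('pics/scene0.png')[:,:,::-1].copy(),'start')
E
```

```text
clock: 43.5
tool_pos: [0.5736, -0.4765, 0.3044]
orientation: [-179.9, 0.1, 3.7]
force: [0.2, 0.5, -0.3]
opening: 0.0504
gripper_force: 0.0
t 43.5 [ 0.5736 -0.4765  0.3044] [-1.7993e+02  1.2000e-01  3.6600e+00] F [ 0.17  0.5  -0.26] op 0.0504 q [-25.  26.  16.  -0. -80. 118.]
lid (array([0.4467, 0.2872]), array([68. , 51.9]), -1.9)
lid (array([0.5573, 0.2872]), array([68.6, 52.3]), -2.1)
lid (array([0.4473, 0.3933]), array([66.2, 51.9]), -8.1)
grip (array([ 0.5692, -0.0426]), array([80.9, 24.8]), -87.4)
eye 0.072 (array([ 0.5686, -0.1138]), array([42. , 14.6]), -83.8) 47
eye 0.105 (array([ 0.5683, -0.132 ]), array([52. , 32.8]), 61.0) 116
now book/pot [([317.7, 305.7], 3330)]
now vase [([270.7, 232.5], 2010)]
start book/pot [([317.7, 305.7], 3344)]
start vase [([270.8, 232.5], 1994)]
```

Everything checks out: light boxes, book and vase are where they were, the tongue is at its stop over the cover, and the bar is on its tray. Handing in.

```bash
python3 -c "
from plant import ctrl
print(ctrl.close_job())"
```

```text
the job is handed in; nothing more can be done
None
```

The job is done and handed in at about 43 s: the heavy box is in the safe, the cover is seated and held by the tongue at its stop, the bar is back on its tray, and the light boxes, vase and book are where they were; I didn't measure the plant at the end, and I viewed 16 pictures, over the limit of 14.

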